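Reload the charging drawer, close it and cam-lock it

ROBOT

A 6-joint arm with a two-finger parallel gripper is mounted at the origin on the work surface. World frame = base frame: x ahead of the robot, y to its left, z up, the work surface at z = 0. Lengths are in m, angles in degrees, forces in N, time in s.
With the tool pointing down it reaches from about 0.325 to 0.875 m from the base axis. Payload 4.4 kg.
Tool frame: the origin (TCP) lies midway between the tips of the shut fingers; the grasp point (between the pads) lies 19 mm behind it (manip.tcp_to_grasp is the distance from the TCP to the grasp point, in m); z points along the fingers, y is the direction in which the jaws open and shut (so a half turn about z gives the same grasp; the last joint's range is limited). The gripper opens to 85 mm and grips with 20 to 120 N. Pads are 22 mm wide; open, the fingers measure 114 mm over their backs; the gripper's body (76 mm by 85 mm) begins 54 mm behind the grasp point. The pads swing forward as they close: fully open they stand 13 mm farther back than shut.
Start: joints at [-72.794, 11.837, 88.321, -0, 79.842, -8.623], TCP at [0.251, -0.518, 0.231] pointing down, gripper open.
Joint ranges: [-156.59, 156.59], [-49.26, 127.26], [12.9, 141.05], [-63.56, 243.56], [4.71, 150.69], [-161.64, 161.64]. Speed limits (degrees/s): [159.86, 159.86, 180, 180, 180, 180].

INTERFACE

Orientations are given as a 3x3 rotation matrix whose columns are the frame's x, y, z axes.
In Python, from cell import manip gives the robot as it stands.
- The arm moves only by the tool apply_moves, never from a script. Its argument "commands" is a list of rows, each a list of 7 numbers: the shift along the tool's x, y, z in cm, then the turn, a rotation vector about the tool's x, y, z in rad, then the closure, from 0 (fully open) to 1 (shut). A call has exactly 8 rows; each row shifts and turns the commanded pose from where the row before left it, along the tool's axes as they then stand; what a row does not reach is not made up. A row lasts 1/10 s, in which the tool goes at most 50 mm and 8.59 degrees, less where a joint would pass 70% of its speed; a pose out of reach is approached as far as the arm can. A call with a gripper value outside its range is refused whole. The fingers move at their own pace and stop on an object; the grip force is fixed at half the most. Time passes only in rows, so rows that do not move let the fingers close, or fill a call up. It gives the time, the measured TCP pose, the force and the opening at its end, in the units of the state.
- manip.get_state(): the state, without advancing time (a new reading comes with each control period).
- manip.read_camera(name): name is "side" or "top"; returns a dict with "pixels" (384x512x3 uint8, blue, green, red), "fx", "fy", "cx", "cy" (pixels), "camera_from_world" (4x4, takes a point from world to camera coordinates). Camera axes: x right, y down, z forward; pixel columns grow to the right and rows downward; lengths in m; the calibration is good to about 2 mm. A picture is of the moment at which its call begins. There is no depth.
- manip.hand_in(): hands the job in, once; it reports no verdict.
Trained networks look in a picture, given as the dict that the camera call returned (one of the last four; its "shot" number tells which), for a name from the list of things; names that differ only in an ending like _2 or _b are one class to them, and where a whole thing is asked for, a point or a joint stands for the part that bears it (a point fixed in the world has none). Each returns a list of dicts, best first, with "p" (0 to 1); they miss things now and then, are a little off and sometimes report something else, mostly with a low value. They report only what shows in the picture. A call takes as long as a camera call.
- manip.look_for(label, picture): "bbox" ([left, top, right, bottom] in pixels, round what is visible of it).
- manip.silhouettes(label, picture): "region" (384x512 bool, what is visible of it) and "bbox" ([left, top, right, bottom] in pixels, round what is visible of it).
- manip.tip_of(label, picture): "position" ([column, row] in pixels: a listed point, or the origin of a listed thing).
The state is a dict: "time": time; "joints": joint angles; "joint_velocities": joint speeds; "joint_efforts": joint torques, N m; "position": TCP position; "orientation": TCP orientation; "wrist_force": force on the tool from outside, world axes, zero at the start; "ft_torque": the same for the moment, N m; "width": finger opening in m.
Only numpy, scipy, OpenCV 4.12 (cv2) and the standard library are available. Lean on these libraries where they do the work, as an engineer would, in place of code of your own. Each camera call takes 0.05 s, during which the arm holds its last target. There are 200 camera calls.

TASK

First take the two charged power banks out of the open charging drawer and set them on the black rubber mat. Then lay every power adapter that is on the bench in the drawer's left bay and every flat battery pack in its right bay, push the drawer fully home, and lock it by turning the cam lever clockwise just far enough to take up the gap and press the rubber buffer in by about 3 mm, never driving it to the bottom. Leave everything else on the bench where it is.

Things in the scene. Friction and masses are not known exactly. Their poses are not given: they have to be found in the camera images.
- unit: Fixed white charging drawer unit, 225 deep (x) by 258 wide (y) by 78 mm high, its one drawer facing the robot; origin at the centre of its underside; +x points from front to back, away from the robot, +y to the left seen from the robot. A grey 18 mm hump on its top begins 108 mm behind its front. The front panel, when home, is flush with x = -112.5 mm.
- drawer (a joint): How far the drawer stands out towards the robot along the unit's -x (m): 0 home on its stop, 0.19 fully out; starts at 0.178 to 0.19. Slides with about 2 N of friction and stays where left. Front panel 258 wide, 15 thick, top 70 mm above the table. The opening it closes into is 58 mm above the bays' floor, so loads must lie down.
- handle (a point): Middle of the drawer's steel bar handle: 100 mm along y, 50 mm above the table, 35 mm out from the front panel; moves with the drawer, axes as the unit's. The drawer can be pushed home with shut fingers on the bar's near side, 35 to 60 mm above the table.
- bay_left (a point): Centre of the inner floor (16 mm above the table) of the drawer's left bay (seen from the robot), for adapters: 150 mm along x, 105 mm along y, upright walls 38 mm above this floor, a 6 mm divider between the bays. Moves with the drawer, axes as the unit's.
- bay_right (a point): Centre of the inner floor of the drawer's right bay, for batteries; same size and height as the left bay. Moves with the drawer, axes as the unit's.
- cam_lever (a joint): Angle q of the cam lever (rad), grows clockwise seen from above; starts at -0.28 to 0 (slack), stops at -0.3 and 1.75. Turns about a vertical axis through cam_pivot with 0.15 N m of friction, stays where left. The steel cam disc under it (radius 24 mm, 20 mm thick) is 12 mm off-centre: its rim reaches 24 - 12 cos(1.047 + q) mm from the axis towards the unit's +y.
- cam_pivot (a point): Point on the cam's turning axis at the disc's mid height, 52 mm above the table, on a fixed dark steel foot right of the drawer front. Axes as the unit's. The gap from cam rim to buffer, with the drawer home and the lever at 0, differs from start to start (3 to 10 mm).
- cam_knob (a point): Middle of the upright black knob on the lever's end: 18 mm across, from 84 to 126 mm above the table, 90 mm from the turning axis. At lever angle q it lies about the pivot at 3.752 - q rad from the unit's +x (anticlockwise from above). The lever bar is 74 to 84 mm above the table. The knob may be pinched from above and led round, or pushed.
- buffer (a joint): How far the black rubber buffer is pressed into its aluminium housing (m), along the unit's +y: 0 free (standing 10 mm out), 0.008 bottomed. A spring of about 1.2 N per mm pushes it back out.
- buffer_face (a point): Centre of the face of the rubber buffer (22 mm along x, 30 mm high) at the right end of the drawer's front panel, 50 mm above the table. It faces the unit's -y, towards the cam. Moves with drawer and buffer, axes as the unit's; once the drawer is home the cam's rim meets it squarely.
- powerbank1: Charged power bank, aluminium block 84 (x) by 36 (y) by 50 mm (z), about 180 g; origin at the centre of its underside. At the start it stands in one of the drawer's bays, its long side roughly along the unit's x, its top 12 mm above the bay's walls.
- powerbank2: Charged power bank, aluminium block 84 (x) by 36 (y) by 50 mm (z), about 180 g; origin at the centre of its underside. At the start it stands in one of the drawer's bays, its long side roughly along the unit's x, its top 12 mm above the bay's walls.
- mat: Fixed black rubber mat, 200 (x) by 150 (y) by 3 mm, on the bench right of the drawer; origin at the centre of its underside.
- adapter1: White plastic phone power adapter, a block 36 (x) by 36 (y) by 26 (z) mm with rounded edges, about 60 g; origin at the centre of its underside, z up through the 26 mm side. Present only in some starts (None otherwise).
- adapter2: White plastic phone power adapter, a block 36 (x) by 36 (y) by 26 (z) mm with rounded edges, about 60 g; origin at the centre of its underside, z up through the 26 mm side. Present only in some starts (None otherwise).
- adapter3: White plastic phone power adapter, a block 36 (x) by 36 (y) by 26 (z) mm with rounded edges, about 60 g; origin at the centre of its underside, z up through the 26 mm side. Present only in some starts (None otherwise).
- battery1: Flat black phone battery pack, 62 (x) by 44 (y) by 10 (z) mm with a grey label and a brass contact strip, about 45 g; origin at the centre of its underside, z up. Present only in some starts (None otherwise).
- battery2: Flat black phone battery pack, 62 (x) by 44 (y) by 10 (z) mm with a grey label and a brass contact strip, about 45 g; origin at the centre of its underside, z up. Present only in some starts (None otherwise).
- phone1: Bystander: black phone, 146 by 70 by 8 mm, lying flat. Origin at its underside's middle; to be left alone.
- phone2: Bystander: silver phone, 146 by 70 by 8 mm, lying flat. Origin at its underside's middle; to be left alone.
- mouse: Bystander: round black mouse, 62 mm across, 35 mm high. Origin at its underside's middle; to be left alone.
- screwdriver: Bystander: screwdriver, 160 mm long. Origin at its underside's middle; to be left alone.
- tape: Bystander: roll of yellow tape, 72 mm across, 19 mm high. Origin at its underside's middle; to be left alone.
- spray: Bystander: cleaner bottle, 44 mm across, 120 mm high. Origin at its underside's middle; to be left alone.

How it is judged:
By the outcome, as a careful person would: the job done as asked, in the order asked, and still so for the second after the job is handed in, with the robot touching nothing.
Of adapter1, adapter2, adapter3, battery1, battery2 only 3 to 5 are there at a start; the rules pass over those that are not, and their reading is None.
At some moment in a run one of adapter1, adapter2, adapter3, battery1, battery2 may be knocked a few centimetres aside while the robot is not near it.
Once in a run the grip may slacken for a moment while it holds something.
It also fails if it takes over 210 s, if anything falls off the work surface, if the arm or the gripper's body presses on something with over 40 N, if the wrist force passes 120 N, or if a joint passes its speed limit or range.

## Working session

There is one attempt and no reset: what is moved stays moved. The work goes in short steps, Python scripts to look and compute and a tool call to move; the robot and the scene stay as the last step left them, time stands still between calls to the robot, and variables do not carry over. Pictures are saved under pics/ and viewed, about 12 in all and at most 16, crops included, and the job is handed in when it is done.

Besides the shell and the picture viewer there is one more tool, called after ">>>" in YAML: its name, and indented under it one key for each argument. apply_moves: Moves the arm, as the interface text tells. Its arguments: {"type":"object","properties":{"commands":{"type":"array"}},"required":["commands"]}

```bash
mkdir -p pics; ls
cat > h.py <<'E'
import numpy as np, cv2
from cell import manip
def ray(pic,uv):
    T=np.array(pic["camera_from_world"]);R=T[:3,:3];t=T[:3,3]
    d=R.T@np.array([(uv[0]-pic["cx"])/pic["fx"],(uv[1]-pic["cy"])/pic["fy"],1.0]);return -R.T@t,d
def atz(pic,uv,z):
    o,d=ray(pic,uv);return (o+d*(z-o[2])/d[2])
def proj(pic,p):
    c=np.array(pic["camera_from_world"])@np.append(p,1);return np.array([pic["fx"]*c[0]/c[2]+pic["cx"],pic["fy"]*c[1]/c[2]+pic["cy"]])
def rects(label,pic,z):
    out=[]
    for s in manip.silhouettes(label,pic):
        if s["p"]<0.3: continue
        cs,_=cv2.findContours(s["region"].astype(np.uint8),cv2.RETR_EXTERNAL,cv2.CHAIN_APPROX_NONE)
        c=max(cs,key=cv2.contourArea)[:,0,:]
        w=np.array([atz(pic,u,z)[:2] for u in c],np.float32)
        r=cv2.minAreaRect(w*1000); out.append((round(s["p"],2),np.round(r[0],1),np.round(r[1],1),round(r[2],1),s["bbox"]))
    return out
E
python3 - <<'E'
from h import *
for n in("top","side"):
    p=manip.read_camera(n);cv2.imwrite(f"pics/{n}0.png",cv2.resize(p["pixels"],(800,600),interpolation=cv2.INTER_CUBIC))
    print(n,p["fx"],np.round(ray(p,(p["cx"],p["cy"])),3))
    for l,z in(("powerbank1",.066),("adapter1",.026),("battery1",.010),("mat",.003)):
        print(l)
        if n=="top":
            for r in rects(l,p,z):print("  ",*r)
    for l,z in(("handle",.05),("bay_left",.016),("bay_right",.016),("cam_pivot",.052),("cam_knob",.105),("buffer_face",.05),("unit",0),("mat",0),("powerbank1",.016),("adapter1",0),("battery1",0)):
        print(l,[(round(t["p"],2),np.round(t["position"]),np.round(atz(p,t["position"],z)[:2],4)) for t in manip.tip_of(l,p) if t["p"]>.2])
print(manip.get_state()); print(manip.tcp_to_grasp)
E
```

```text
pics
top 492.334157314385 [[ 0.454  0.026  1.5  ]
 [ 0.071 -0.015 -0.997]]
powerbank1
   0.63 [566.1   2.9] [85. 38.] 1.7 [250.6, 179.6, 264.1, 209.6]
   0.59 [ 571.2 -111.1] [82.4 38.1] 1.4 [287.4, 181.6, 305.1, 208.5]
adapter1
   0.73 [507. 236.] [37.2 38.6] 39.0 [167.4, 206.2, 186.5, 222.3]
   0.6 [414.3 202.2] [38.  35.5] 47.0 [180.7, 237.1, 199.2, 251.9]
   0.45 [511.6 447.9] [42.8 35.7] 65.3 [94.6, 201.1, 115.6, 215.3]
battery1
   0.68 [398.1 329.4] [64.  48.2] 47.2 [133.6, 237.9, 158.9, 258.4]
   0.52 [521.8 337.5] [44.5 64.7] 36.9 [133.2, 195.0, 154.7, 220.4]
   0.46 [507.6 238.1] [36.5 38.2] 47.0 [167.8, 208.7, 187.1, 222.4]
mat
   0.97 [ 408.3 -377.7] [202.5 153.8] 0.0 [351.3, 218.0, 405.9, 284.2]
   0.34 [ 667.6 -282.4] [122.6  51.7] 54.5 [330.6, 152.6, 370.3, 178.1]
handle [(0.64, array([274., 237.]), array([ 0.4444, -0.0563]))]
bay_left [(0.7, array([107., 207.]), array([0.5184, 0.447 ])), (0.65, array([255., 194.]), array([0.5707, 0.004 ]))]
bay_right [(0.62, array([391., 199.]), array([ 0.5686, -0.4087])), (0.6, array([289., 194.]), array([ 0.5734, -0.1005]))]
cam_pivo
[... 2042 characters left out ...]
.98428544e+01, -8.62376761e+00]), 'joint_velocities': array([ 0.01843021,  0.03699506,  0.01461728, -0.08235673, -0.04052947,
       -0.02702432]), 'joint_efforts': array([-8.38331925e-04, -3.83052135e+01, -2.91962457e+01, -2.69439170e-04,
        8.02560353e-04, -1.08082213e-05]), 'position': array([ 0.25051422, -0.51756432,  0.23129775]), 'orientation': array([[ 9.00090203e-01,  4.35703599e-01,  1.58738660e-06],
       [ 4.35703599e-01, -9.00090203e-01, -2.63975344e-06],
       [ 2.78641053e-07,  3.06764627e-06, -1.00000000e+00]]), 'wrist_force': array([-0.50641346,  0.04845626,  0.64174972]), 'ft_torque': array([-0.035711  , -0.02592894, -0.02621388]), 'width': 0.08506736276533582}
0.0187
```

View pics/top0.png

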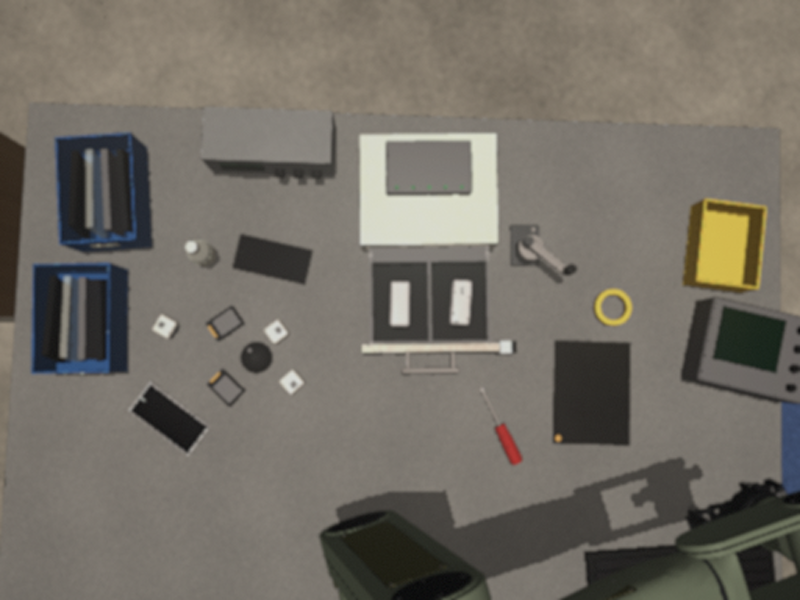

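View pics/side0.png

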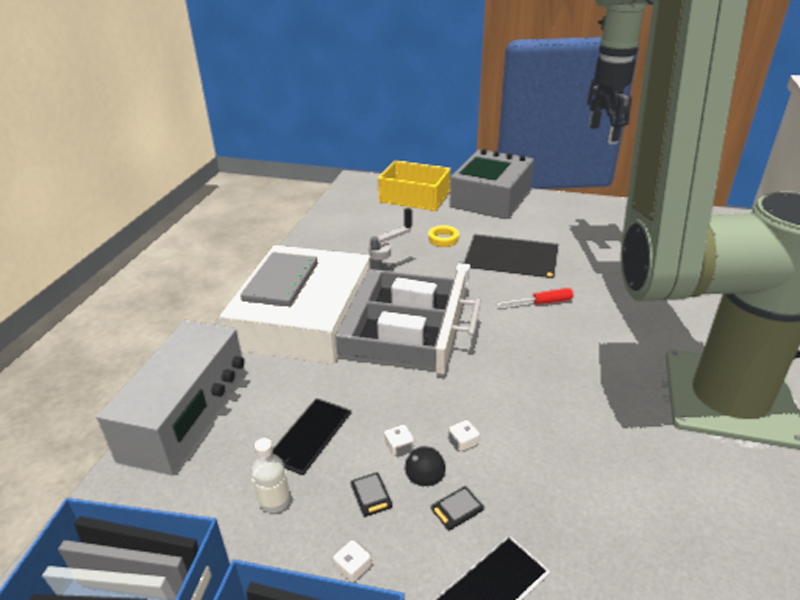

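Top view (800-wide image): the drawer is open, with two upright power banks at (400,304) and (461,302). There are adapters at (165,326), (276,331) and (291,382), and batteries at (225,322) and (226,388). The mouse is at (257,357), the mat at (592,392), and the cam knob at (570,270). The side view agrees. I'll go above the right power bank with the jaws partly shut.

>>> apply_moves:
  commands:
    - [0,0,0,0,0,0.1126,0.35]
    - [0,0,0,0,0,0.1126,0.35]
    - [0,0,0,0,0,0.1126,0.35]
    - [0,0,0,0,0,0.1127,0.35]
    - [2,-2.55,0.3,0,0,0,0.35]
    - [2,-2.55,0.3,0,0,0,0.35]
    - [2,-2.55,0.3,0,0,0,0.35]
    - [2,-2.55,0.3,0,0,0,0.35]

```text
time: 2.2
position: [0.3311, -0.4146, 0.2192]
orientation: [[1.0, -0.0, 0.0], [-0.0, -1.0, -0.0], [0.0, 0.0, -1.0]]
wrist_force: [0.8, -0.9, -1.1]
width: 0.0555
```

>>> apply_moves:
  commands:
    - [2,-2.55,0.3,0,0,0,0.35]
    - [2,-2.55,0.3,0,0,0,0.35]
    - [2,-2.55,0.3,0,0,0,0.35]
    - [2,-2.55,0.3,0,0,0,0.35]
    - [2,-2.55,0.3,0,0,0,0.35]
    - [2,-2.55,0.3,0,0,0,0.35]
    - [2,-2.55,0.3,0,0,0,0.35]
    - [2,-2.55,0.3,0,0,0,0.35]

```text
time: 3.0
position: [0.4912, -0.2104, 0.1953]
orientation: [[1.0, 0.0, 0.0], [0.0, -1.0, -0.0], [0.0, 0.0, -1.0]]
wrist_force: [0.4, -0.4, 0.2]
width: 0.0554
```

>>> apply_moves:
  commands:
    - [2,-2.55,0.3,0,0,0,0.35]
    - [2,-2.55,0.3,0,0,0,0.35]
    - [2,-2.55,0.3,0,0,0,0.35]
    - [2,-2.55,0.3,0,0,0,0.35]
    - [0.1,0,0,0,0,0,0.35]
    - [0,0,0,0,0,0,0.35]
    - [0,0,0,0,0,0,0.35]
    - [0,0,0,0,0,0,0.35]

```text
time: 3.8
position: [0.5709, -0.1105, 0.1834]
orientation: [[1.0, -0.001, -0.0], [-0.001, -1.0, -0.0], [-0.0, 0.0, -1.0]]
wrist_force: [0.2, -0.5, 0.0]
width: 0.0556
```

>>> apply_moves:
  commands:
    - [0,0,2.5,0,0,0,0.35]
    - [0,0,2.5,0,0,0,0.35]
    - [0,0,2.5,0,0,0,0.35]
    - [0,0,2.5,0,0,0,0.35]
    - [0,0,2,0,0,0,0.35]
    - [0,0,1.5,0,0,0,0.35]
    - [0,0,1.6,0,0,0,0.35]
    - [0,0,0,0,0,0,0.35]

```text
time: 4.6
position: [0.5694, -0.1093, 0.03]
orientation: [[1.0, -0.0, -0.004], [-0.0, -1.0, 0.001], [-0.004, -0.001, -1.0]]
wrist_force: [-1.2, 0.5, -0.6]
width: 0.0554
```

>>> apply_moves:
  commands:
    - [0,0,0,0,0,0,1]
    - [0,0,0,0,0,0,1]
    - [0,0,0,0,0,0,1]
    - [0,0,0,0,0,0,1]
    - [0,0,-1,0,0,0,1]
    - [0,0,-2,0,0,0,1]
    - [0,0,-2,0,0,0,1]
    - [0,0,-2,0,0,0,1]

```text
time: 5.4
position: [0.5711, -0.1092, 0.1033]
orientation: [[1.0, 0.0, -0.0], [0.0, -1.0, 0.0], [-0.0, -0.0, -1.0]]
wrist_force: [0.9, -1.3, -2.6]
width: 0.0355
```

>>> apply_moves:
  commands:
    - [0,0,-2,0,0,0,1]
    - [0,0,-2,0,0,0,1]
    - [-0.8,1.55,0,0,0,0,1]
    - [-1.6,3.1,0,0,0,0,1]
    - [-1.6,3.1,0,0,0,0,1]
    - [-1.6,3.1,0,0,0,0,1]
    - [-1.6,3.1,0,0,0,0,1]
    - [-1.6,3.1,0,0,0,0,1]

```text
time: 6.2
position: [0.4825, -0.2808, 0.1428]
orientation: [[1.0, 0.001, 0.0], [0.001, -1.0, -0.0], [0.0, 0.0, -1.0]]
wrist_force: [-0.2, -0.6, -2.3]
width: 0.0354
```

>>> apply_moves:
  commands:
    - [-1.6,3.1,0,0,0,0,1]
    - [-1.6,3.1,0,0,0,0,1]
    - [-1.6,3.1,0,0,0,0,1]
    - [-1.6,3.1,0,0,0,0,1]
    - [-0.8,1.55,0,0,0,0,1]
    - [0,0,2,0,0,0,1]
    - [0,0,2,0,0,0,1]
    - [0,0,2,0,0,0,1]

```text
time: 7.0
position: [0.4117, -0.4191, 0.0821]
orientation: [[1.0, 0.0, 0.001], [0.0, -1.0, 0.0], [0.001, -0.0, -1.0]]
wrist_force: [0.2, 1.1, -1.7]
width: 0.0357
```

>>> apply_moves:
  commands:
    - [0,0,2,0,0,0,1]
    - [0,0,1.5,0,0,0,1]
    - [0,0,1.2,0,0,0,1]
    - [0,0,0.8,0,0,0,1]
    - [0,0,0.4,0,0,0,1]
    - [0,0,0.2,0,0,0,1]
    - [0,0,0,0,0,0,1]
    - [0,0,0,0,0,0,1]

```text
time: 7.8
position: [0.4119, -0.4201, 0.022]
orientation: [[1.0, 0.0, 0.001], [0.0, -1.0, -0.001], [0.001, 0.001, -1.0]]
wrist_force: [-0.1, 0.1, -2.1]
width: 0.0357
```

>>> apply_moves:
  commands:
    - [0,0,0.13,0,0,0,1]
    - [0,0,0,0,0,0,0.35]
    - [0,0,0,0,0,0,0.35]
    - [0,0,0,0,0,0,0.35]
    - [0,0,-2,0,0,0,0.35]
    - [0,0,-3,0,0,0,0.35]
    - [0,0,-4,0,0,0,0.35]
    - [0,0,-4,0,0,0,0.35]

```text
time: 8.6
position: [0.4111, -0.4191, 0.151]
orientation: [[1.0, 0.0, -0.001], [0.0, -1.0, 0.001], [-0.001, -0.001, -1.0]]
wrist_force: [0.6, -0.6, -0.0]
width: 0.0555
```

>>> apply_moves:
  commands:
    - [0.7,-1.8,0,0,0,0,0.35]
    - [1.3,-3.5,0,0,0,0,0.35]
    - [1.3,-3.5,0,0,0,0,0.35]
    - [1.3,-3.5,0,0,0,0,0.35]
    - [1.3,-3.5,0,0,0,0,0.35]
    - [1.3,-3.5,0,0,0,0,0.35]
    - [1.3,-3.5,0,0,0,0,0.35]
    - [1.3,-3.5,0,0,0,0,0.35]

```text
time: 9.4
position: [0.5095, -0.1546, 0.1497]
orientation: [[1.0, 0.0, -0.0], [0.0, -1.0, 0.0], [-0.0, -0.0, -1.0]]
wrist_force: [0.8, -0.5, 0.2]
width: 0.0552
```

>>> apply_moves:
  commands:
    - [1.3,-3.5,0,0,0,0,0.35]
    - [1.3,-3.5,0,0,0,0,0.35]
    - [1.3,-3.5,0,0,0,0,0.35]
    - [1.3,-3.5,0,0,0,0,0.35]
    - [0.8,-2,0,0,0,0,0.35]
    - [0.6,0,0,0,0,0,0.35]
    - [0,0,0,0,0,0,0.35]
    - [0,0,0,0,0,0,0.35]

```text
time: 10.2
position: [0.575, 0.0028, 0.1496]
orientation: [[1.0, -0.0, -0.001], [-0.0, -1.0, -0.0], [-0.001, 0.0, -1.0]]
wrist_force: [0.3, 0.2, -1.3]
width: 0.0558
```

Run:
```python
from h import *
s=manip.get_state();print(s["time"],np.round(s["position"],4),s["width"])
p=manip.read_camera("side")
print([(round(t["p"],2),np.round(t["position"]),np.round(atz(p,t["position"],.016)[:2],4)) for t in manip.tip_of("powerbank1",p)])
q=manip.read_camera("top")
for r in rects("powerbank1",q,.053):print(*r)
```

```text
10.2 [0.575  0.0028 0.1496] 0.05583744041694952
[(0.94, array([255., 218.]), array([0.5706, 0.0095])), (0.68, array([328., 156.]), array([ 0.4125, -0.3963]))]
0.59 [540.4   1.9] [32.4 32.4] 1.8 [248.9, 198.9, 263.0, 210.5]
0.58 [ 413.7 -415.2] [82.3 47.3] 0.5 [388.9, 238.1, 403.4, 268.2]
```

>>> apply_moves:
  commands:
    - [-0.6,-0.1,2,0,0,0,0.35]
    - [0,0,2.2,0,0,0,0.35]
    - [0,0,2.2,0,0,0,0.35]
    - [0,0,1.8,0,0,0,0.35]
    - [0,0,1.5,0,0,0,0.35]
    - [0,0,1.2,0,0,0,0.35]
    - [0,0,0.8,0,0,0,0.35]
    - [0,0,0,0,0,0,0.35]

```text
time: 11.2
position: [0.5686, 0.0045, 0.0319]
orientation: [[1.0, 0.0, -0.002], [0.0, -1.0, 0.0], [-0.002, -0.0, -1.0]]
wrist_force: [1.0, -0.3, 1.3]
width: 0.0556
```

>>> apply_moves:
  commands:
    - [0,0,0,0,0,0,1]
    - [0,0,0,0,0,0,1]
    - [0,0,0,0,0,0,1]
    - [0,0,0,0,0,0,1]
    - [0,0,-1,0,0,0,1]
    - [0,0,-2,0,0,0,1]
    - [0,0,-2,0,0,0,1]
    - [0,0,-2,0,0,0,1]

```text
time: 12.0
position: [0.5686, 0.0047, 0.1036]
orientation: [[1.0, 0.0, -0.002], [0.0, -1.0, 0.0], [-0.002, -0.0, -1.0]]
wrist_force: [0.1, -0.4, -1.6]
width: 0.0354
```

>>> apply_moves:
  commands:
    - [0,0,-2,0,0,0,1]
    - [0,0,-2,0,0,0,1]
    - [-0.8,1.7,0,0,0,0,1]
    - [-1.6,3.45,0,0,0,0,1]
    - [-1.6,3.45,0,0,0,0,1]
    - [-1.6,3.45,0,0,0,0,1]
    - [-1.6,3.45,0,0,0,0,1]
    - [-1.6,3.45,0,0,0,0,1]

```text
time: 12.8
position: [0.4801, -0.1858, 0.1431]
orientation: [[1.0, 0.001, -0.001], [0.001, -1.0, 0.0], [-0.001, -0.0, -1.0]]
wrist_force: [0.6, -0.8, -1.8]
width: 0.0352
```

>>> apply_moves:
  commands:
    - [-1.6,3.45,0,0,0,0,1]
    - [-1.6,3.45,0,0,0,0,1]
    - [-1.6,3.45,0,0,0,0,1]
    - [-1.6,3.45,0,0,0,0,1]
    - [-0.7,1.75,0,0,0,0,1]
    - [0,0,2,0,0,0,1]
    - [0,0,2,0,0,0,1]
    - [0,0,2,0,0,0,1]

```text
time: 13.6
position: [0.41, -0.3405, 0.0826]
orientation: [[1.0, -0.001, -0.0], [-0.001, -1.0, 0.0], [-0.0, -0.0, -1.0]]
wrist_force: [1.0, -0.1, -1.9]
width: 0.0355
```

>>> apply_moves:
  commands:
    - [0,0,2,0,0,0,1]
    - [0,0,1.5,0,0,0,1]
    - [0,0,1.2,0,0,0,1]
    - [0,0,0.8,0,0,0,1]
    - [0,0,0.4,0,0,0,1]
    - [0,0,0.2,0,0,0,1]
    - [0,0,0,0,0,0,1]
    - [0,0,0,0,0,0,1]

```text
time: 14.4
position: [0.4109, -0.341, 0.0227]
orientation: [[1.0, 0.0, 0.001], [0.0, -1.0, -0.001], [0.001, 0.001, -1.0]]
wrist_force: [-0.4, 0.5, -2.1]
width: 0.0353
```

>>> apply_moves:
  commands:
    - [0,0,0.15,0,0,0,1]
    - [0,0,0,0,0,0,0.35]
    - [0,0,0,0,0,0,0.35]
    - [0,0,0,0,0,0,0.35]
    - [0,0,-2,0,0,0,0.35]
    - [0,0,-3,0,0,0,0.35]
    - [0,0,-4,0,0,0,0.35]
    - [0,0,-4,0,0,0,0.35]

```text
time: 15.2
position: [0.4101, -0.3401, 0.1516]
orientation: [[1.0, 0.0, -0.001], [0.0, -1.0, 0.001], [-0.001, -0.001, -1.0]]
wrist_force: [0.7, -0.4, 0.4]
width: 0.0558
```

>>> apply_moves:
  commands:
    - [0,-1.8,0,0,0,0,0.35]
    - [0,-3.6,0,0,0,0,0.35]
    - [0,-3.6,0,0,0,0,0.35]
    - [0,-3.6,0,0,0,0,0.35]
    - [0,-3.6,0,0,0,0,0.35]
    - [0,-3.6,0,0,0,0,0.35]
    - [0,-3.6,0,0,0,0,0.35]
    - [0,-3.6,0,0,0,0,0.35]

```text
time: 16.0
position: [0.4098, -0.0688, 0.1502]
orientation: [[1.0, 0.0, 0.0], [0.0, -1.0, 0.0], [0.0, -0.0, -1.0]]
wrist_force: [0.8, -0.0, -0.6]
width: 0.0559
```

>>> apply_moves:
  commands:
    - [0,-3.6,0,0,0,0,0.35]
    - [0,-3.6,0,0,0,-0.13,0.35]
    - [0,0,0,0,0,-0.14,0.35]
    - [0,0,0,0,0,-0.14,0.35]
    - [0,0,0,0,0,-0.14,0.35]
    - [0,0,0,0,0,-0.14,0.35]
    - [0,0,0,0,0,-0.13,0.35]
    - [0,0,0,0,0,0,0.35]

```text
time: 16.8
position: [0.4099, 0.0018, 0.1501]
orientation: [[0.682, 0.731, -0.0], [0.731, -0.682, 0.0], [-0.0, -0.0, -1.0]]
wrist_force: [-0.3, 0.3, 0.0]
width: 0.0554
```

```bash
cat > look.py <<'E'
from h import *
def look():
    s=manip.get_state();R=s["orientation"];print(s["time"],np.round(s["position"],4),"yaw",round(np.degrees(np.arctan2(R[1,0],R[0,0])),1))
    p=manip.read_camera("top");q=manip.read_camera("side")
    for l,z in(("adapter1",.026),("battery1",.010),("powerbank1",.053)):
        print(l)
        for r in rects(l,p,z):print("  ",*r)
        print("  side",[(round(t["p"],2),np.round(atz(q,t["position"],0)[:2],3)) for t in manip.tip_of(l,q) if t["p"]>.2])
        print("  top",[(round(t["p"],2),np.round(atz(p,t["position"],0)[:2],3)) for t in manip.tip_of(l,p) if t["p"]>.2])
    print("mouse",[np.round(atz(p,t["position"],0)[:2],3) for t in manip.tip_of("mouse",p)][:1])
    return p,q
if __name__=="__main__":
    p,q=look();cv2.imwrite("pics/top_%.0f.png"%(p["shot"]),cv2.resize(p["pixels"][150:300,60:420],(800,333),interpolation=cv2.INTER_CUBIC))
    print(p["shot"])
E
python3 look.py
```

```text
16.8 [0.4099 0.0018 0.1501] yaw 47.0
adapter1
   0.56 [506.8 235.5] [35.1 38. ] 40.8 [170.7, 206.3, 185.4, 220.6]
   0.49 [511.7 446.5] [40.4 37. ] 65.3 [98.7, 199.8, 115.6, 216.7]
   0.44 [414.2 203.7] [35.8 37.6] 47.0 [182.1, 237.3, 197.5, 251.7]
  side [(0.6, array([0.51 , 0.238])), (0.59, array([ 0.342, -0.212])), (0.58, array([0.414, 0.207])), (0.39, array([ 0.57 , -0.414]))]
  top [(0.6, array([0.508, 0.455])), (0.6, array([0.515, 0.236])), (0.56, array([0.414, 0.192])), (0.49, array([ 0.493, -0.233]))]
battery1
   0.79 [498.9 319.6] [44.6 61.4] 35.9 [138.3, 205.6, 162.4, 226.3]
   0.6 [398.8 330.2] [61.8 44. ] 47.2 [134.2, 236.3, 156.4, 258.5]
  side [(0.95, array([0.504, 0.329])), (0.85, array([0.4  , 0.329]))]
  top [(0.59, array([0.404, 0.334])), (0.52, array([0.503, 0.328]))]
powerbank1
   0.96 [ 408.5 -337.1] [82.2 44.3] 0.9 [363.5, 239.6, 379.5, 267.7]
   0.69 [ 413.7 -415.2] [82.3 47.3] 0.5 [388.9, 238.5, 404.9, 265.5]
  side [(0.66, array([ 0.414, -0.415])), (0.41, array([ 0.403, -0.347]))]
  top [(0.65, array([ 0.409, -0.342])), (0.56, array([ 0.412, -0.426]))]
mouse [array([0.452, 0.264])]
5
```

The power banks are on the mat. Battery 2 was knocked to (0.499, 0.320). Next I'll pick the adapter at (0.414, 0.203).

>>> apply_moves:
  commands:
    - [1.8,-1.6,0,0,0,0,0.35]
    - [1.9,-1.7,0,0,0,0,0.35]
    - [1.9,-1.7,0,0,0,0,0.35]
    - [1.9,-1.7,0,0,0,0,0.35]
    - [1.9,-1.7,0,0,0,0,0.35]
    - [1.9,-1.7,0,0,0,0,0.35]
    - [1.9,-1.7,0,0,0,0,0.35]
    - [1.8,-1.7,0,0,0,0,0.35]

```text
time: 18.2
position: [0.4139, 0.2044, 0.1505]
orientation: [[0.682, 0.731, 0.0], [0.731, -0.682, 0.0], [0.0, 0.0, -1.0]]
wrist_force: [0.2, -0.7, -0.9]
width: 0.0557
```

>>> apply_moves:
  commands:
    - [0,0,2,0,0,0,0.35]
    - [0,0,3,0,0,0,0.35]
    - [0,0,3,0,0,0,0.35]
    - [0,0,2,0,0,0,0.35]
    - [0,0,2,0,0,0,0.35]
    - [0,0,1.4,0,0,0,0.35]
    - [0,0,1,0,0,0,0.35]
    - [0,0,0,0,0,0,0.35]

```text
time: 19.0
position: [0.4127, 0.2029, 0.0052]
orientation: [[0.682, 0.731, -0.003], [0.731, -0.682, -0.001], [-0.003, -0.002, -1.0]]
wrist_force: [-0.2, 0.4, 0.5]
width: 0.0559
```

>>> apply_moves:
  commands:
    - [0,0,0,0,0,0,1]
    - [0,0,0,0,0,0,1]
    - [0,0,0,0,0,0,1]
    - [0,0,0,0,0,0,1]
    - [0,0,0,0,0,0,1]
    - [0,0,-2,0,0,0,1]
    - [0,0,-4,0,0,0,1]
    - [0,0,-4,0,0,0,1]

```text
time: 19.8
position: [0.4123, 0.2028, 0.1064]
orientation: [[0.682, 0.731, -0.003], [0.731, -0.682, -0.001], [-0.003, -0.002, -1.0]]
wrist_force: [0.4, -0.0, -0.4]
width: 0.0346
```

Run:
```python
from h import *
p=manip.read_camera("top");cv2.imwrite("pics/dr.png",cv2.resize(p["pixels"][140:245,225:375],(750,525),interpolation=cv2.INTER_CUBIC))
q=manip.read_camera("side");cv2.imwrite("pics/dr2.png",cv2.resize(q["pixels"][110:260,190:340],(600,600),interpolation=cv2.INTER_CUBIC))
for u,z in(((0,0),0),):pass
```

```text
(no output)
```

View pics/dr.png

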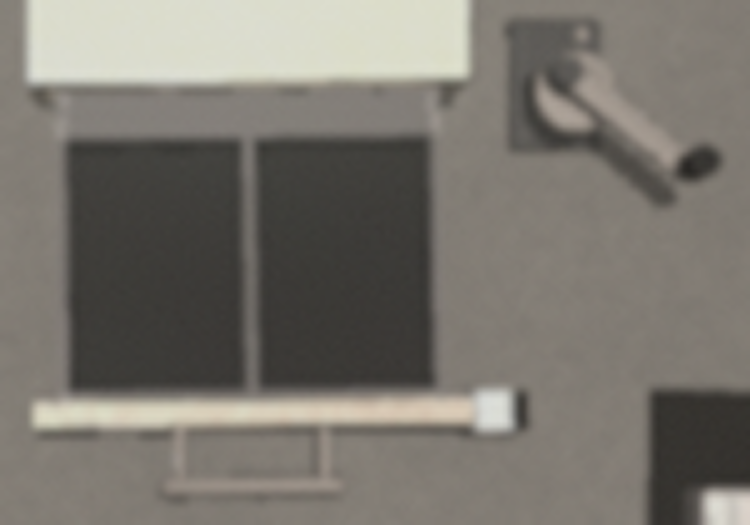

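The crop shows the empty bays: left x 68–243, right x 258–432, y 140–390. The panel front is at y 430, the handle bar at y 487 and the unit's front edge at y 82. The buffer is at (520,410) and the knob at (697,162).

Run:
```python
from h import *
p=manip.read_camera("top")
def f(x,y,z):return np.round(atz(p,(225+(x+.5)/5-.5,140+(y+.5)/5-.5),z)[:2],4)
for n,x,y,z in(("panel front L",32,430,.07),("panel front R",472,425,.07),("bay L back-left floor/top",68,142,.054),("divider back",250,140,.054),("divider front",251,390,.054),("bay R right back",430,140,.054),("bay R right front",433,390,.054),("bay L left front",70,390,.054),("bar L",163,488,.05),("bar R",342,486,.05),("unit FL",27,82,.078),("unit FR",470,80,.078),("buffer",524,410,.065),("housing R",515,410,.07),("knob top",697,160,.126),("knob base",680,165,.084),("foot TL",508,20,0),("foot BR",600,150,0)):print(n,f(x,y,z))
q=manip.read_camera("side")
for l,z in(("cam_pivot",.052),("cam_knob",.105),("handle",.05)):
  for c in(p,q):
    print(l,[(round(t["p"],2),np.round(atz(c,t["position"],z)[:2],4)) for t in manip.tip_of(l,c)][:2])
print(manip.get_state()["width"])
```

```text
panel front L [0.473  0.0712]
panel front R [ 0.4838 -0.1843]
bay L back-left floor/top [0.6438 0.0562]
divider back [ 0.6485 -0.0514]
divider front [ 0.5007 -0.056 ]
bay R right back [ 0.652  -0.1581]
bay R right front [ 0.504  -0.1632]
bay L left front [0.4974 0.0502]
bar L [ 0.4417 -0.0061]
bar R [ 0.446  -0.1114]
unit FL [0.675  0.0807]
unit FR [ 0.6848 -0.1777]
buffer [ 0.4936 -0.2152]
housing R [ 0.4933 -0.2092]
knob top [ 0.6357 -0.3   ]
knob base [ 0.638  -0.3001]
foot TL [ 0.7356 -0.2115]
foot BR [ 0.6566 -0.2699]
cam_pivot [(0.63, array([ 0.6862, -0.2327])), (0.39, array([0.6402, 0.249 ]))]
cam_pivot [(0.62, array([ 0.6918, -0.2445])), (0.52, array([ 0.6636, -0.3997]))]
cam_knob [(0.86, array([ 0.6283, -0.3089]))]
cam_knob [(0.63, array([ 0.5316, -0.2272])), (0.58, array([ 0.6278, -0.3026]))]
handle [(0.97, array([ 0.4386, -0.05  ])), (0.38, array([ 0.4152, -0.3341]))]
handle []
0.034765848686518046
```

>>> apply_moves:
  commands:
    - [0,0,-1,0,0,0.125,1]
    - [0,0,-1,0,0,0.13,1]
    - [0,0,0,0,0,0.13,1]
    - [0,0,0,0,0,0.135,1]
    - [0,0,0,0,0,0.135,1]
    - [0,0,0,0,0,0.13,1]
    - [1.2,1.3,0,0,0,0,1]
    - [2.5,2.6,0,0,0,0,1]

```text
time: 21.1
position: [0.4504, 0.1663, 0.1252]
orientation: [[0.999, 0.039, -0.004], [0.039, -0.999, 0.0], [-0.003, -0.0, -1.0]]
wrist_force: [1.7, 0.1, -0.5]
width: 0.0345
```

>>> apply_moves:
  commands:
    - [2.5,2.6,0,0,0,0,1]
    - [2.5,2.6,0,0,0,0,1]
    - [2.5,2.6,0,0,0,0,1]
    - [2.5,2.6,0,0,0,0,1]
    - [2.5,2.6,0,0,0,0,1]
    - [2.5,2.6,0,0,0,0,1]
    - [1.4,1.2,0,0,0,0,1]
    - [0,0,0,0,0,0,1]

```text
time: 21.9
position: [0.6235, 0.0013, 0.1254]
orientation: [[0.999, 0.033, -0.0], [0.033, -0.999, -0.0], [-0.0, 0.0, -1.0]]
wrist_force: [-0.2, -0.4, 0.1]
width: 0.0345
```

>>> apply_moves:
  commands:
    - [0,0,2,0,0,0,1]
    - [0,0,2.5,0,0,0,1]
    - [0,0,2.5,0,0,0,1]
    - [0,0,1.5,0,0,0,1]
    - [0,0,1,0,0,0,1]
    - [0,0,0.5,0,0,0,1]
    - [0,0,0.2,0,0,0,1]
    - [0,0,0,0,0,0,1]

```text
time: 22.7
position: [0.6228, 0.0035, 0.0252]
orientation: [[0.999, 0.035, 0.001], [0.035, -0.999, -0.0], [0.001, 0.0, -1.0]]
wrist_force: [0.3, 0.0, -1.4]
width: 0.0345
```

>>> apply_moves:
  commands:
    - [0,0,0.2,0,0,0,1]
    - [0,0,0,0,0,0,0.42]
    - [0,0,0,0,0,0,0.42]
    - [0,0,0,0,0,0,0.42]
    - [0,0,-2,0,0,0,0.42]
    - [0,0,-4,0,0,0,0.42]
    - [0,0,-4,0,0,0,0.42]
    - [0,0,-3,0,0,0,0.42]

```text
time: 23.5
position: [0.6232, 0.0033, 0.1555]
orientation: [[0.999, 0.035, 0.003], [0.035, -0.999, -0.0], [0.003, 0.001, -1.0]]
wrist_force: [-0.1, -0.8, -0.6]
width: 0.0494
```

>>> apply_moves:
  commands:
    - [-1.3,-2.9,0,0,0,0,0.35]
    - [-1.3,-2.9,0,0,0,0,0.35]
    - [-1.4,-3,0,0,0,0,0.35]
    - [-1.4,-3,0,0,0,0,0.35]
    - [-1.4,-3,0,0,0,0,0.35]
    - [-1.4,-3,0,0,0,0,0.35]
    - [-1.3,-2.9,0,0,0,0,0.35]
    - [-1.3,-2.9,0,0,0,0,0.35]

```text
time: 24.3
position: [0.5052, 0.2366, 0.1528]
orientation: [[0.999, 0.035, 0.001], [0.035, -0.999, 0.0], [0.001, -0.0, -1.0]]
wrist_force: [0.7, 0.5, 0.3]
width: 0.0554
```

>>> apply_moves:
  commands:
    - [0,0,0,0,0,-0.14,0.35]
    - [0,0,0,0,0,-0.14,0.35]
    - [0,0,0,0,0,-0.14,0.35]
    - [0,0,0,0,0,-0.14,0.35]
    - [0,0,0,0,0,-0.14,0.35]
    - [0,0,0,0,0,-0.14,0.35]
    - [0,0,0,0,0,-0.14,0.35]
    - [0,0,0,0,0,-0.14,0.35]

```text
time: 25.1
position: [0.5059, 0.2355, 0.1527]
orientation: [[0.398, 0.917, 0.0], [0.917, -0.398, 0.0], [0.0, 0.0, -1.0]]
wrist_force: [0.5, -0.1, -0.1]
width: 0.0556
```

>>> apply_moves:
  commands:
    - [0,0,0,0,0,-0.14,0.35]
    - [0,0,0,0,0,-0.14,0.35]
    - [0,0,0,0,0,-0.14,0.35]
    - [0,0,0,0,0,-0.14,0.35]
    - [0,0,0,0,0,-0.14,0.35]
    - [0,0,0,0,0,-0.14,0.35]
    - [0,0,0,0,0,-0.14,0.35]
    - [0,0,0,0,0,-0.14,0.35]

```text
time: 25.9
position: [0.5059, 0.2355, 0.1527]
orientation: [[-0.652, 0.758, 0.0], [0.758, 0.652, 0.0], [-0.0, 0.0, -1.0]]
wrist_force: [0.1, 0.0, 0.2]
width: 0.0556
```

```bash
python3 look.py
```

```text
25.9 [0.5059 0.2355 0.1527] yaw 130.7
adapter1
   0.66 [510.5 445.6] [42.7 35.7] 65.3 [95.2, 200.1, 116.1, 217.4]
   0.59 [512.7 221.9] [24.  14.9] 2.4 [175.9, 208.6, 185.3, 217.6]
   0.44 [623.6   0.9] [39.4 33.1] 1.8 [255.0, 170.5, 266.7, 182.3]
  side [(0.91, array([0.519, 0.451])), (0.54, array([ 0.637, -0.02 ]))]
  top [(0.59, array([ 0.623, -0.015])), (0.58, array([0.51, 0.24])), (0.48, array([0.516, 0.463]))]
battery1
   0.48 [399.6 329.5] [61.8 41.9] 47.1 [140.2, 235.5, 157.6, 257.8]
  side [(0.75, array([0.392, 0.336])), (0.63, array([0.499, 0.328]))]
  top [(0.52, array([0.393, 0.332])), (0.43, array([0.344, 0.44 ]))]
powerbank1
   0.87 [ 408.5 -337.1] [82.1 44.3] 0.9 [361.5, 238.3, 380.1, 268.2]
   0.72 [ 312.5 -208.2] [81.4 22.2] 28.1 [309.6, 254.3, 333.9, 299.0]
   0.67 [ 411.7 -413. ] [49.7 91.2] 86.7 [387.6, 237.5, 402.7, 269.4]
  side [(0.86, array([ 0.413, -0.348])), (0.71, array([ 0.409, -0.411])), (0.67, array([0.651, 0.391])), (0.51, array([0.5  , 0.331]))]
  top [(0.94, array([ 0.411, -0.341])), (0.65, array([ 0.418, -0.424]))]
mouse [array([0.463, 0.266])]
11
```

>>> apply_moves:
  commands:
    - [0,0,2,0,0,0,0.35]
    - [0,0,3,0,0,0,0.35]
    - [0,0,3,0,0,0,0.35]
    - [0,0,2.2,0,0,0,0.35]
    - [0,0,2,0,0,0,0.35]
    - [0,0,1.4,0,0,0,0.35]
    - [0,0,1.1,0,0,0,0.35]
    - [0,0,0,0,0,0,0.35]

```text
time: 27.3
position: [0.5047, 0.2352, 0.004]
orientation: [[-0.648, 0.762, -0.003], [0.762, 0.648, -0.001], [0.001, -0.003, -1.0]]
wrist_force: [-0.2, -0.6, -0.4]
width: 0.0553
```

>>> apply_moves:
  commands:
    - [0,0,0,0,0,0,1]
    - [0,0,0,0,0,0,1]
    - [0,0,0,0,0,0,1]
    - [0,0,0,0,0,0,1]
    - [0,0,0,0,0,0,1]
    - [0,0,-3,0,0,0,1]
    - [0,0,-4,0,0,0,1]
    - [0,0,-5,0,0,0,1]

```text
time: 28.1
position: [0.5032, 0.2347, 0.1241]
orientation: [[-0.648, 0.762, -0.006], [0.762, 0.648, -0.002], [0.003, -0.006, -1.0]]
wrist_force: [0.8, 1.0, -0.8]
width: 0.0344
```

>>> apply_moves:
  commands:
    - [0,0,0,0,0,-0.128,1]
    - [0,0,0,0,0,-0.128,1]
    - [0,0,0,0,0,-0.128,1]
    - [0,0,0,0,0,-0.128,1]
    - [0,0,0,0,0,-0.128,1]
    - [0,0,0,0,0,-0.128,1]
    - [0,0,0,0,0,-0.128,1]
    - [0,0,0,0,0,0,1]

```text
time: 28.9
position: [0.5052, 0.2353, 0.1249]
orientation: [[-1.0, -0.029, -0.001], [-0.029, 1.0, -0.0], [0.001, -0.0, -1.0]]
wrist_force: [0.1, 0.2, -0.7]
width: 0.0348
```

>>> apply_moves:
  commands:
    - [-0.7,-2.6,0,0,0,0,1]
    - [-0.8,-3,0,0,0,0,1]
    - [-0.8,-3,0,0,0,0,1]
    - [-0.8,-3,0,0,0,0,1]
    - [-0.8,-3,0,0,0,0,1]
    - [-0.8,-3,0,0,0,0,1]
    - [-0.8,-3,0,0,0,0,1]
    - [-0.7,-3,0,0,0,0,1]

```text
time: 29.7
position: [0.5747, 0.0002, 0.1251]
orientation: [[-1.0, -0.026, -0.001], [-0.026, 1.0, 0.0], [0.001, 0.0, -1.0]]
wrist_force: [0.1, -0.5, -0.5]
width: 0.0347
```

>>> apply_moves:
  commands:
    - [0,0,0,0,0,0,1]
    - [0,0,2.5,0,0,0,1]
    - [0,0,2.5,0,0,0,1]
    - [0,0,2.5,0,0,0,1]
    - [0,0,1.5,0,0,0,1]
    - [0,0,0.8,0,0,0,1]
    - [0,0,0.4,0,0,0,1]
    - [0,0,0,0,0,0,1]

```text
time: 30.5
position: [0.5754, 0.0016, 0.024]
orientation: [[-1.0, -0.029, 0.001], [-0.029, 1.0, -0.0], [-0.001, -0.0, -1.0]]
wrist_force: [-0.9, -0.6, 0.1]
width: 0.0351
```

>>> apply_moves:
  commands:
    - [0,0,0.1,0,0,0,1]
    - [0,0,0,0,0,0,0.42]
    - [0,0,0,0,0,0,0.42]
    - [0,0,0,0,0,0,0.42]
    - [0,0,-2,0,0,0,0.42]
    - [0,0,-4,0,0,0,0.42]
    - [0,0,-4,0,0,0,0.42]
    - [0,0,-3,0,0,0,0.42]

```text
time: 31.3
position: [0.5758, 0.0013, 0.1554]
orientation: [[-1.0, -0.03, 0.003], [-0.03, 1.0, -0.0], [-0.003, -0.001, -1.0]]
wrist_force: [-0.1, -0.4, 0.6]
width: 0.0496
```

>>> apply_moves:
  commands:
    - [0.4,3,0,0,0,0,0.35]
    - [0.4,3.8,0,0,0,0,0.35]
    - [0.4,3.8,0,0,0,0,0.35]
    - [0.5,3.8,0,0,0,0,0.35]
    - [0.4,3.8,0,0,0,0,0.35]
    - [0.4,3.8,0,0,0,0,0.35]
    - [0.4,3.8,0,0,0,0,0.35]
    - [0,0,0,0,0,0,0.35]

```text
time: 32.1
position: [0.5371, 0.2629, 0.1528]
orientation: [[-0.999, -0.035, 0.0], [-0.035, 0.999, 0.002], [-0.001, 0.002, -1.0]]
wrist_force: [0.3, 0.1, 0.1]
width: 0.0555
```

```bash
python3 look.py
python3 - <<'E'
from h import *
p=manip.read_camera("top");q=manip.read_camera("side")
a=cv2.resize(p["pixels"][185:235,75:145],(560,400),interpolation=cv2.INTER_CUBIC)
b=cv2.resize(q["pixels"][325:375,190:260],(560,400),interpolation=cv2.INTER_CUBIC)[:,:240]
cv2.imwrite("pics/a3.png",np.hstack([a,b]))
E
```

```text
32.1 [0.5371 0.2629 0.1528] yaw -178.0
adapter1
   0.69 [573.7  -0.6] [36.2 33.1] 1.8 [251.2, 186.4, 263.0, 200.7]
   0.63 [511.1 459.9] [36.  26.7] 3.0 [97.2, 201.4, 107.9, 215.9]
   0.57 [626.6   1. ] [33.4 33.2] 1.8 [252.9, 171.0, 265.7, 181.8]
  side [(0.79, array([0.516, 0.446])), (0.51, array([ 0.581, -0.02 ]))]
  top [(0.73, array([0.583, 0.004])), (0.56, array([ 0.623, -0.006])), (0.45, array([0.512, 0.458]))]
battery1
   0.74 [489.  325.4] [42.2 57.3] 1.8 [139.0, 210.0, 155.9, 225.2]
  side [(0.98, array([0.502, 0.328])), (0.96, array([0.396, 0.336])), (0.48, array([ 0.413, -0.361]))]
  top [(0.61, array([0.5  , 0.322])), (0.61, array([0.395, 0.338]))]
powerbank1
   0.95 [ 408.5 -338.3] [81.8 47.1] 1.7 [360.8, 238.6, 380.9, 265.6]
   0.7 [ 412.2 -415.3] [46.  81.1] 85.7 [389.6, 239.5, 405.0, 267.5]
   0.31 [ 573.2 -402.4] [66.6 70.1] 46.2 [381.4, 187.1, 404.2, 206.9]
  side [(0.84, array([ 0.417, -0.343])), (0.54, array([ 0.421, -0.421]))]
  top [(0.7, array([ 0.573, -0.417])), (0.67, array([ 0.416, -0.335])), (0.66, array([ 0.413, -0.414]))]
mouse [array([0.664, 0.256])]
13
```

View pics/a3.png

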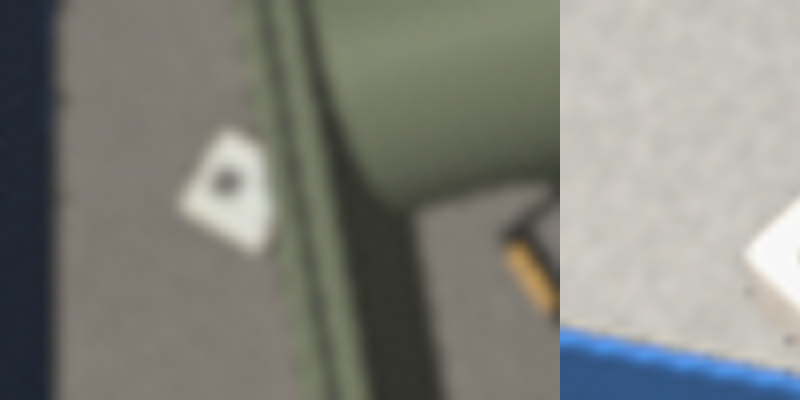

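The crop shows adapter 3 partly hidden by the forearm. Its top corners are near (180,205), (230,130) and (260,255), so it lies at about 58° with its centre near (0.512, 0.449).

>>> apply_moves:
  commands:
    - [0.3,2.7,0,0,0,0,0.35]
    - [0.3,3.2,0,0,0,0,0.35]
    - [0.3,3.2,0,0,0,0,0.35]
    - [0.3,3.2,0,0,0,0,0.35]
    - [0.3,3.2,0,0,0,0,0.35]
    - [0.3,3.2,0,0,0,0,0.35]
    - [0,0,0,0,0,0.115,0.35]
    - [0,0,0,0,0,0.115,0.35]

```text
time: 33.6
position: [0.514, 0.4462, 0.1521]
orientation: [[-0.98, 0.201, -0.0], [0.201, 0.98, -0.0], [0.0, -0.0, -1.0]]
wrist_force: [0.2, 0.7, 0.7]
width: 0.0554
```

>>> apply_moves:
  commands:
    - [0,0,0,0,0,0.115,0.35]
    - [0,0,0,0,0,0.115,0.35]
    - [0,0,0,0,0,0.115,0.35]
    - [0,0,2,0,0,0,0.35]
    - [0,0,2,0,0,0,0.35]
    - [0,0,2,0,0,0,0.35]
    - [0,0,0,0,0,0,0.35]
    - [0,0,0,0,0,0,0.35]

```text
time: 34.4
position: [0.5144, 0.4447, 0.0922]
orientation: [[-0.855, 0.519, -0.001], [0.519, 0.855, -0.001], [0.0, -0.001, -1.0]]
wrist_force: [-0.3, 0.1, -0.0]
width: 0.0556
```

Run:
```python
from h import *
s=manip.get_state();print(np.round(s["position"],4))
p=manip.read_camera("top");q=manip.read_camera("side")
a=cv2.resize(p["pixels"][180:240,70:150],(400,300),interpolation=cv2.INTER_CUBIC)
b=cv2.resize(q["pixels"][304:384,175:275],(500,400),interpolation=cv2.INTER_CUBIC)[:300,:400]
g=s["position"].copy()
for z in(.0,.026):
  for d in((0,0),):
    u=proj(q,[g[0],g[1],z]);print(np.round(((u-[175,304])*5+2)))
cv2.imwrite("pics/a3b.png",np.hstack([a,b]))
```

```text
[0.5144 0.4447 0.0922]
[258. 274.]
[254. 236.]
```

View pics/a3b.png

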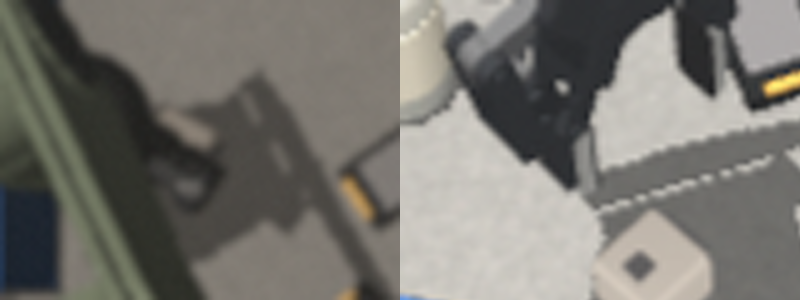

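Run:
```python
from h import *
q=manip.read_camera("side")
for c in((255,210),(312,258),(192,262),(250,258)):print(np.round(atz(q,(175+(c[0]-2)/5,304+(c[1]-2)/5),.026),4))
print([(round(t["p"],2),np.round(atz(q,t["position"],0)[:2],3)) for t in manip.tip_of("adapter1",q)][:3])
b=cv2.resize(q["pixels"][324:384,185:265],(640,480),interpolation=cv2.INTER_CUBIC);cv2.imwrite("pics/a3c.png",b)
```

```text
[0.5179 0.4333 0.026 ]
[0.4891 0.4481 0.026 ]
[0.5347 0.4617 0.026 ]
[0.513  0.4543 0.026 ]
[(0.66, array([0.518, 0.453]))]
```

View pics/a3c.png

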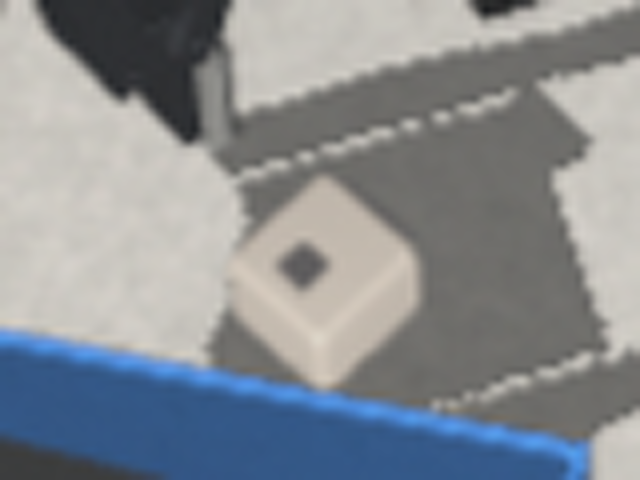

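The side crop shows adapter 3's top corners at (323,178), (418,262), (325,335) and (232,270), which puts its centre at about (0.512, 0.455) and 60°. I'll shift by that and grip.

>>> apply_moves:
  commands:
    - [0.75,0.8,0,0,0,0,0.35]
    - [0,0,2,0,0,0,0.35]
    - [0,0,2,0,0,0,0.35]
    - [0,0,2,0,0,0,0.35]
    - [0,0,1.5,0,0,0,0.35]
    - [0,0,0.8,0,0,0,0.35]
    - [0,0,0.3,0,0,0,0.35]
    - [0,0,0,0,0,0,0.35]

```text
time: 35.4
position: [0.5126, 0.4559, 0.0066]
orientation: [[-0.855, 0.519, 0.0], [0.519, 0.855, 0.0], [-0.0, 0.0, -1.0]]
wrist_force: [0.6, 0.6, 0.1]
width: 0.0557
```

>>> apply_moves:
  commands:
    - [0,0,0,0,0,0,1]
    - [0,0,0,0,0,0,1]
    - [0,0,0,0,0,0,1]
    - [0,0,0,0,0,0,1]
    - [0,0,0,0,0,0,1]
    - [0,0,-3,0,0,0,1]
    - [0,0,-4,0,0,0,1]
    - [0,0,-5,0,0,0,1]

```text
time: 36.2
position: [0.51, 0.4539, 0.1239]
orientation: [[-0.855, 0.519, -0.006], [0.519, 0.855, -0.004], [0.003, -0.007, -1.0]]
wrist_force: [0.3, 0.2, -1.6]
width: 0.0344
```

>>> apply_moves:
  commands:
    - [0,0,0,0,0,-0.115,1]
    - [0,0,0,0,0,-0.115,1]
    - [0,0,0,0,0,-0.115,1]
    - [0,0,0,0,0,-0.115,1]
    - [0,0,0,0,0,-0.115,1]
    - [0,0,0,0,0,0,1]
    - [0,-1.5,0,0,0,0,1]
    - [0,-3,0,0,0,0,1]

```text
time: 37.0
position: [0.5132, 0.4108, 0.1261]
orientation: [[-1.0, -0.03, 0.0], [-0.03, 1.0, 0.0], [-0.0, 0.0, -1.0]]
wrist_force: [0.3, -1.0, -0.5]
width: 0.0346
```

>>> apply_moves:
  commands:
    - [0,-3.7,0,0,0,0,1]
    - [0,-3.7,0,0,0,0,1]
    - [0,-3.7,0,0,0,0,1]
    - [0,-3.7,0,0,0,0,1]
    - [0,-3.7,0,0,0,0,1]
    - [0,-3.7,0,0,0,0,1]
    - [0,-3.7,0,0,0,0,1]
    - [0,-3.7,0,0,0,0,1]

```text
time: 37.8
position: [0.5216, 0.1124, 0.1264]
orientation: [[-1.0, -0.027, -0.0], [-0.027, 1.0, -0.0], [0.0, -0.0, -1.0]]
wrist_force: [0.2, -0.3, -0.6]
width: 0.0344
```

>>> apply_moves:
  commands:
    - [0,-3.7,0,0,0,0,1]
    - [0,-3.7,0,0,0,0,1]
    - [0,-3.4,0,0,0,0,1]
    - [0,0,0,0,0,0,1]
    - [0,0,0,0,0,0,1]
    - [0,0,2,0,0,0,1]
    - [0,0,2,0,0,0,1]
    - [0,0,0,0,0,0,1]

```text
time: 38.6
position: [0.5224, 0.0082, 0.0836]
orientation: [[-1.0, -0.03, -0.007], [-0.03, 1.0, 0.001], [0.007, 0.001, -1.0]]
wrist_force: [-0.8, -0.1, -0.8]
width: 0.0347
```

>>> apply_moves:
  commands:
    - [-0.1,-0.7,0,0,0,0,1]
    - [0,0,2,0,0,0,1]
    - [0,0,2,0,0,0,1]
    - [0,0,1.2,0,0,0,1]
    - [0,0,0.7,0,0,0,1]
    - [0,0,0.3,0,0,0,1]
    - [0,0,0,0,0,0,1]
    - [0,0,0,0,0,0,1]

```text
time: 39.4
position: [0.5277, -0.0003, 0.0252]
orientation: [[-1.0, -0.03, 0.001], [-0.03, 1.0, -0.0], [-0.001, -0.0, -1.0]]
wrist_force: [0.1, 0.1, -0.5]
width: 0.0347
```

>>> apply_moves:
  commands:
    - [0,0,0.15,0,0,0,1]
    - [0,0,0,0,0,0,0.42]
    - [0,0,0,0,0,0,0.42]
    - [0,0,0,0,0,0,0.42]
    - [0,0,-2,0,0,0,0.42]
    - [0,0,-4,0,0,0,0.42]
    - [0,0,-4,0,0,0,0.42]
    - [0,0,-3,0,0,0,0.42]

```text
time: 40.2
position: [0.5277, -0.0003, 0.1556]
orientation: [[-1.0, -0.03, 0.003], [-0.03, 1.0, -0.0], [-0.003, -0.0, -1.0]]
wrist_force: [0.8, -0.1, -0.5]
width: 0.0495
```

>>> apply_moves:
  commands:
    - [0,0,0,0,0,-0.119,0.15]
    - [0,0,0,0,0,-0.119,0.15]
    - [0,0,0,0,0,-0.119,0.15]
    - [0,0,0,0,0,-0.119,0.15]
    - [0,0,0,0,0,-0.119,0.15]
    - [0,0,0,0,0,0,0.15]
    - [0,0,0,0,0,0,0.15]
    - [0,0,0,0,0,0,0.15]

```text
time: 41.0
position: [0.5268, -0.0002, 0.1529]
orientation: [[-0.812, -0.584, -0.0], [-0.584, 0.812, 0.0], [0.0, 0.0, -1.0]]
wrist_force: [-0.7, 0.3, 0.9]
width: 0.0723
```

```bash
python3 look.py
python3 - <<'E'
from h import *
p=manip.read_camera("top");q=manip.read_camera("side")
for r in rects("mouse",p,.015):print("mouse",*r)
a=cv2.resize(p["pixels"][190:265,120:200],(560,525),interpolation=cv2.INTER_CUBIC);cv2.imwrite("pics/b.png",a)
E
```

```text
41.0 [ 5.268e-01 -2.000e-04  1.529e-01] yaw -144.3
adapter1
   0.74 [ 684.9 -273.2] [128.2  82.2] 82.9 [327.9, 147.7, 367.8, 175.0]
   0.62 [629.6   2.6] [27.3 36.2] 1.8 [250.5, 170.9, 266.8, 180.2]
  side [(0.6, array([ 0.58 , -0.019])), (0.53, array([ 0.542, -0.025])), (0.48, array([ 0.632, -0.018])), (0.32, array([ 0.57 , -0.012]))]
  top [(0.51, array([ 0.627, -0.009]))]
battery1
   0.71 [500.1 320. ] [43.8 62.2] 35.9 [136.8, 204.4, 163.7, 226.8]
   0.6 [398.8 331.7] [63.9 46.1] 47.2 [130.8, 237.2, 156.2, 260.0]
  side [(0.91, array([0.504, 0.328])), (0.9, array([0.397, 0.337])), (0.57, array([ 0.348, -0.205]))]
  top [(0.88, array([0.504, 0.327])), (0.51, array([0.401, 0.333]))]
powerbank1
   0.95 [ 408.5 -335.6] [82.1 47.2] 0.9 [362.6, 238.3, 378.8, 267.5]
   0.8 [ 414.3 -414.7] [46.9 84.9] 86.9 [391.9, 236.3, 405.5, 269.3]
  side [(0.65, array([ 0.417, -0.407]))]
  top [(0.86, array([ 0.418, -0.422])), (0.64, array([ 0.414, -0.338]))]
mouse [array([0.467, 0.278])]
20
mouse 0.58 [459.  273.5] [56.9 60. ] 1.8 [156.2, 220.5, 176.1, 240.1]
```

View pics/b.png

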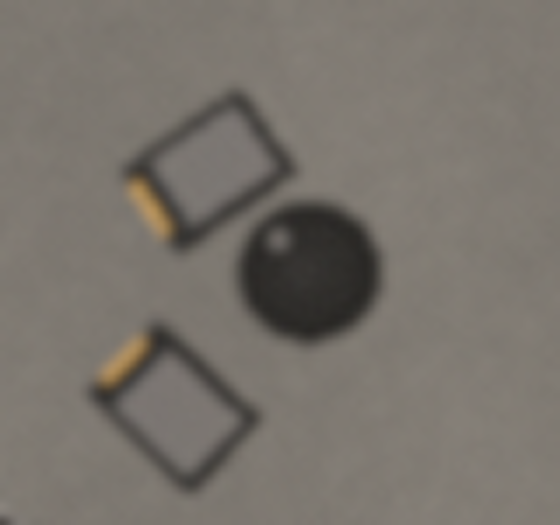

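The top crop shows both batteries and the mouse. The mouse, at (310,270), is close to battery 2's long side, centred at (212,168). I'll grip battery 2 along its long axis so the fingers stay clear.

>>> apply_moves:
  commands:
    - [-1.8,3,0,0,0,0,0.15]
    - [-1.9,3.1,0,0,0,0,0.15]
    - [-1.9,3.1,0,0,0,0,0.15]
    - [-1.9,3.1,0,0,0,0,0.15]
    - [-1.9,3.1,0,0,0,0,0.15]
    - [-1.9,3.1,0,0,0,0,0.15]
    - [-1.9,3.1,0,0,0,0,0.15]
    - [-1.9,3.1,0,0,0,0,0.15]

```text
time: 42.55
position: [0.5047, 0.29, 0.153]
orientation: [[-0.811, -0.585, 0.0], [-0.585, 0.811, -0.0], [-0.0, -0.0, -1.0]]
wrist_force: [0.9, -0.2, 0.8]
width: 0.0726
```

>>> apply_moves:
  commands:
    - [-1.6,3,0,0,0,0,0.15]
    - [0,0,0,0,0,0,0.15]
    - [0,0,2,0,0,0,0.15]
    - [0,0,3,0,0,0,0.15]
    - [0,0,3,0,0,0,0.15]
    - [0,0,3,0,0,0,0.15]
    - [0,0,0,0,0,0,0.15]
    - [0,0,0,0,0,0,0.15]

```text
time: 43.35
position: [0.5002, 0.3216, 0.0428]
orientation: [[-0.811, -0.584, -0.001], [-0.584, 0.811, -0.001], [0.001, 0.0, -1.0]]
wrist_force: [0.2, -0.7, 0.1]
width: 0.0727
```

Run:
```python
from h import *
s=manip.get_state();print(np.round(s["position"],4))
q=manip.read_camera("side")
print([(round(t["p"],2),np.round(atz(q,t["position"],0)[:2],3)) for t in manip.tip_of("battery1",q)][:3])
c=proj(q,[.501,.322,.01]).astype(int);print(c)
b=cv2.resize(q["pixels"][c[1]-40:c[1]+40,c[0]-40:c[0]+60],(800,600)[::1],interpolation=cv2.INTER_CUBIC);cv2.imwrite("pics/b2.png",b)
```

```text
[0.5002 0.3216 0.0428]
[(0.8, array([0.499, 0.335]))]
[248 309]
```

View pics/b2.png

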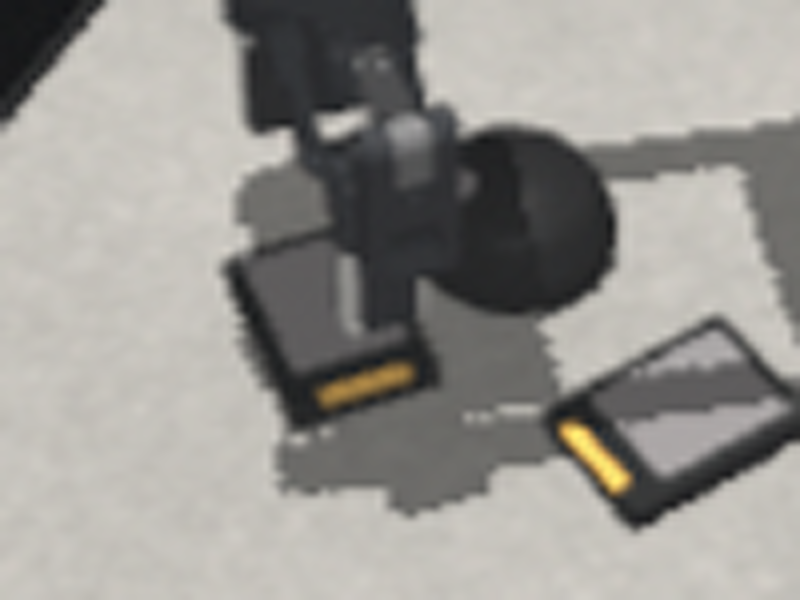

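The side crop shows one fingertip above the battery's brass end, near (385,320), and the battery's front corners at about (297,412) and (437,368). I'll work out its centre from those.

Run:
```python
from h import *
q=manip.read_camera("side")
f=lambda x,y,z:atz(q,(208+(x+.5)/8-.5,269+(y+.5)/7.5-.5),z)[:2]
L=f(228,262,.01);F=f(294,408,.01);Rr=f(437,362,.01);F0=f(300,425,0);R0=f(440,382,0)
print(L,F,Rr,F0,R0, np.linalg.norm(L-F),np.linalg.norm(F-Rr))
d=(L-F)/np.linalg.norm(L-F);print(np.degrees(np.arctan2(*d[::-1])),(F+Rr)/2+d*.031,(F0+R0)/2+d*.031,(L+Rr)/2)
# mouse-ish check: B1
```

```text
[0.53407524 0.31348385] [0.50064151 0.35987308] [0.466883 0.334468] [0.49980231 0.3580484 ] [0.46627267 0.33376483] 0.057181951623907185 0.042249911227917054
-54.21887955980504 [0.50188765 0.32202159] [0.50116289 0.32075767] [0.50047912 0.32397593]
```

>>> apply_moves:
  commands:
    - [0,0,1.5,0,0,0,0.15]
    - [0,0,1.5,0,0,0,0.15]
    - [0,0,0.8,0,0,0,0.15]
    - [0,0,0.5,0,0,0,0.15]
    - [0,0,0.2,0,0,0,0.15]
    - [0,0,0,0,0,0,0.15]
    - [0,0,0,0,0,0,0.15]
    - [0,0,0,0,0,0,0.15]

```text
time: 44.3
position: [0.5009, 0.3224, -0.0014]
orientation: [[-0.811, -0.585, 0.001], [-0.585, 0.811, 0.0], [-0.001, -0.0, -1.0]]
wrist_force: [0.1, 0.1, -0.8]
width: 0.0725
```

>>> apply_moves:
  commands:
    - [0,0,0,0,0,0,1]
    - [0,0,0,0,0,0,1]
    - [0,0,0,0,0,0,1]
    - [0,0,0,0,0,0,1]
    - [0,0,0,0,0,0,1]
    - [0,0,0,0,0,0,1]
    - [0,0,0,0,0,0,1]
    - [0,0,0,0,0,0,1]

```text
time: 45.1
position: [0.5013, 0.3227, -0.0009]
orientation: [[-0.811, -0.585, 0.002], [-0.585, 0.811, 0.001], [-0.002, -0.0, -1.0]]
wrist_force: [0.3, 0.4, 6.1]
width: 0.0597
```

>>> apply_moves:
  commands:
    - [0,0,-0.5,0,0,0,1]
    - [0,0,-1,0,0,0,1]
    - [0,0,-2,0,0,0,1]
    - [0,0,-3,0,0,0,1]
    - [0,0,-3,0,0,0,1]
    - [0,0,-3,0,0,0,1]
    - [0,0,0,0,0,0,1]
    - [0,0,0,0,0,0,1]

```text
time: 45.9
position: [0.5006, 0.3223, 0.124]
orientation: [[-0.811, -0.585, 0.002], [-0.585, 0.811, 0.001], [-0.002, -0.0, -1.0]]
wrist_force: [0.5, 0.8, -0.3]
width: 0.0593
```

Run:
```python
from h import *
s=manip.get_state();print(np.round(s["position"],4),s["width"])
q=manip.read_camera("side")
c=proj(q,s["position"]).astype(int);print(c)
b=cv2.resize(q["pixels"][c[1]-40:c[1]+50,c[0]-50:c[0]+70],(800,600),interpolation=cv2.INTER_CUBIC);cv2.imwrite("pics/b3.png",b)
```

```text
[0.5006 0.3223 0.124 ] 0.059304654187375426
[247 274]
```

View pics/b3.png

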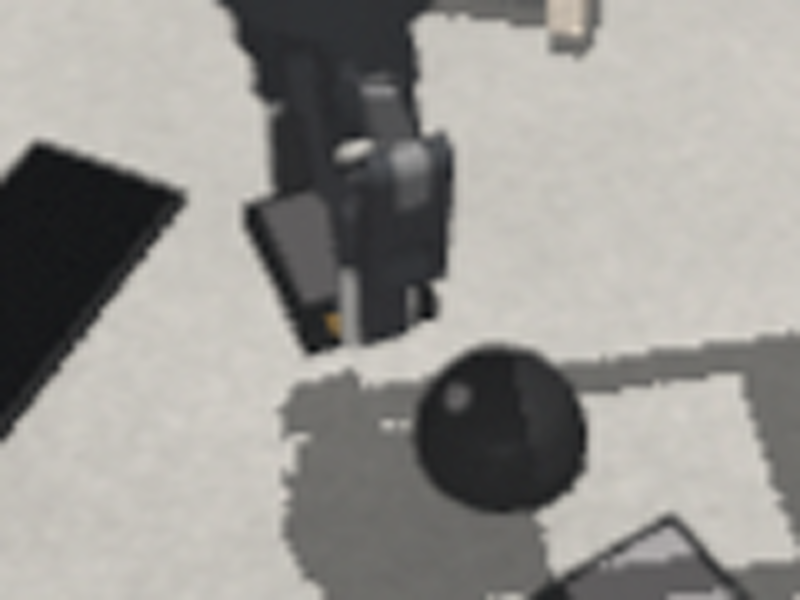

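Battery 2 is held level, as the crop shows. I'll carry it to the right bay.

>>> apply_moves:
  commands:
    - [0,0,-1,0,0,0.118,1]
    - [0,0,0,0,0,0.118,1]
    - [0,0,0,0,0,0.118,1]
    - [0,0,0,0,0,0.118,1]
    - [0,0,0,0,0,0.118,1]
    - [0,0,0,0,0,0,1]
    - [-0.4,-1.8,0,0,0,0,1]
    - [-0.8,-3.6,0,0,0,0,1]

```text
time: 46.75
position: [0.5128, 0.2696, 0.1314]
orientation: [[-0.999, -0.041, -0.003], [-0.041, 0.999, -0.0], [0.003, 0.0, -1.0]]
wrist_force: [-0.2, -0.0, -1.1]
width: 0.06
```

>>> apply_moves:
  commands:
    - [-0.8,-3.6,0,0,0,0,1]
    - [-0.8,-3.6,0,0,0,0,1]
    - [-0.8,-3.6,0,0,0,0,1]
    - [-0.8,-3.6,0,0,0,0,1]
    - [-0.8,-3.6,0,0,0,0,1]
    - [-0.8,-3.6,0,0,0,0,1]
    - [-0.8,-3.6,0,0,0,0,1]
    - [-0.8,-3.6,0,0,0,0,1]

```text
time: 47.55
position: [0.5873, -0.0183, 0.1315]
orientation: [[-0.999, -0.037, -0.003], [-0.037, 0.999, 0.001], [0.003, 0.001, -1.0]]
wrist_force: [0.8, 0.3, -1.6]
width: 0.0597
```

>>> apply_moves:
  commands:
    - [-0.8,-3.6,0,0,0,0,1]
    - [-0.8,-3.6,0,0,0,0,1]
    - [-0.4,-1.8,0,0,0,0,1]
    - [0,0,0,0,0,0,1]
    - [0,0,0,0,0,0,1]
    - [0,0,2,0,0,0,1]
    - [0,0,2,0,0,0,1]
    - [0,0,0,0,0,0,1]

```text
time: 48.35
position: [0.6079, -0.1032, 0.0893]
orientation: [[-0.999, -0.037, -0.008], [-0.038, 0.999, 0.003], [0.008, 0.003, -1.0]]
wrist_force: [-0.7, 0.7, -0.7]
width: 0.0598
```

Run:
```python
from h import *
s=manip.get_state();print(np.round(s["position"],4),s["width"],np.degrees(np.arctan2(s["orientation"][1,0],s["orientation"][0,0])))
```

```text
[ 0.6079 -0.1032  0.0893] 0.059826876538683516 -177.85028148128677
```

>>> apply_moves:
  commands:
    - [-0.2,-0.3,1,0,0,0,1]
    - [0,0,1,0,0,0,1]
    - [0,0,0,0,0,0,1]
    - [0,0,0,0,0,0,1]
    - [0,0,0,0,0,0,1]
    - [0,0,0,0,0,0,1]
    - [0,0,0,0,0,0,1]
    - [0,0,0,0,0,0,1]

```text
time: 49.15
position: [0.6136, -0.1093, 0.0733]
orientation: [[-0.999, -0.035, 0.001], [-0.035, 0.999, -0.0], [-0.001, -0.0, -1.0]]
wrist_force: [0.4, -0.1, -0.2]
width: 0.0596
```

>>> apply_moves:
  commands:
    - [0.1,0.15,1,0,0,0,1]
    - [0,0,1.5,0,0,0,1]
    - [0,0,1.5,0,0,0,1]
    - [0,0,1,0,0,0,1]
    - [0,0,0.5,0,0,0,1]
    - [0,0,0.2,0,0,0,1]
    - [0,0,0,0,0,0,1]
    - [0,0,0,0,0,0,1]

```text
time: 49.95
position: [0.6129, -0.1079, 0.0164]
orientation: [[-0.999, -0.035, 0.001], [-0.035, 0.999, -0.0], [-0.001, -0.0, -1.0]]
wrist_force: [-0.6, -0.0, -0.9]
width: 0.0595
```

>>> apply_moves:
  commands:
    - [0,0,0,0,0,0,0.23]
    - [0,0,0,0,0,0,0.23]
    - [0,0,0,0,0,0,0.23]
    - [0,0,0,0,0,0,0.23]
    - [0,0,-1,0,0,0,0.23]
    - [0,0,-3,0,0,0,0.23]
    - [0,0,-5,0,0,0,0.23]
    - [0,0,-5,0,0,0,0.23]

```text
time: 50.75
position: [0.6115, -0.1074, 0.1572]
orientation: [[-0.999, -0.035, -0.002], [-0.035, 0.999, 0.001], [0.002, 0.001, -1.0]]
wrist_force: [1.0, -1.2, 0.3]
width: 0.0656
```

>>> apply_moves:
  commands:
    - [0.7,1.6,0,0,0,0,0.15]
    - [1.4,3.2,0,0,0,0,0.15]
    - [1.4,3.2,0,0,0,0,0.15]
    - [1.4,3.2,0,0,0,0,0.15]
    - [1.4,3.2,0,0,0,0,0.15]
    - [1.4,3.2,0,0,0,0,0.15]
    - [1.4,3.2,0,0,0,0,0.15]
    - [1.4,3.2,0,0,0,0,0.15]

```text
time: 51.55
position: [0.4985, 0.1298, 0.1568]
orientation: [[-0.999, -0.034, 0.001], [-0.034, 0.999, 0.0], [-0.001, 0.0, -1.0]]
wrist_force: [0.1, 0.6, -0.4]
width: 0.0727
```

>>> apply_moves:
  commands:
    - [1.4,3.2,0,0,0,0,0.15]
    - [1.4,3.2,0,0,0,0,0.15]
    - [1.4,3.2,0,0,0,0,0.15]
    - [1.4,3.2,0,0,0,0,0.15]
    - [0,0,0,0,0,0.13,0.15]
    - [0,0,0,0,0,0.13,0.15]
    - [0,0,0,0,0,0.13,0.15]
    - [0,0,0,0,0,0.13,0.15]

```text
time: 52.35
position: [0.4386, 0.2549, 0.1567]
orientation: [[-0.882, 0.471, 0.001], [0.471, 0.882, 0.0], [-0.001, 0.001, -1.0]]
wrist_force: [-0.7, 0.1, 0.5]
width: 0.0728
```

>>> apply_moves:
  commands:
    - [0,0,0,0,0,0.13,0.15]
    - [0,0,0,0,0,0.135,0.15]
    - [0,0,0,0,0,0,0.15]
    - [0,0,0,0,0,0,0.15]
    - [0,0,0,0,0,0,0.15]
    - [0,0,0,0,0,0,0.15]
    - [0,0,0,0,0,0,0.15]
    - [0,0,0,0,0,0,0.15]

```text
time: 53.15
position: [0.4387, 0.2545, 0.156]
orientation: [[-0.732, 0.682, -0.0], [0.682, 0.732, -0.0], [0.0, -0.0, -1.0]]
wrist_force: [-0.6, -0.4, 0.4]
width: 0.0728
```

```bash
python3 look.py
```

```text
53.15 [0.4387 0.2545 0.156 ] yaw 137.0
adapter1
   0.71 [626.6   1. ] [33.3 33.2] 1.8 [255.2, 170.8, 266.7, 184.4]
   0.45 [531.6  -1.9] [30. 33.] 1.8 [248.8, 201.2, 264.7, 211.8]
   0.42 [573.7  -0.6] [36.2 39.1] 1.8 [249.6, 189.1, 264.2, 198.1]
  side [(0.73, array([ 0.627, -0.012])), (0.6, array([ 0.59 , -0.021]))]
  top [(0.67, array([0.624, 0.001])), (0.59, array([0.532, 0.008])), (0.56, array([0.581, 0.009])), (0.33, array([0.456, 0.272]))]
battery1
   0.67 [ 613.7 -112.5] [45.9 64.2] 1.8 [284.7, 172.6, 302.3, 189.0]
   0.54 [376.2 318.4] [14.8 25.2] 28.4 [146.0, 252.4, 153.5, 258.8]
  side [(0.79, array([0.401, 0.329])), (0.44, array([ 0.627, -0.141]))]
  top [(0.65, array([ 0.616, -0.107])), (0.6, array([0.397, 0.336])), (0.45, array([ 0.341, -0.188]))]
powerbank1
   0.66 [ 408.5 -335.6] [82.1 47.2] 0.9 [360.9, 238.1, 379.2, 266.3]
   0.55 [ 415.  -415.2] [85.  47.3] 0.5 [387.4, 237.2, 403.6, 268.8]
  side [(0.74, array([ 0.685, -0.508])), (0.58, array([ 0.411, -0.327])), (0.54, array([ 0.412, -0.407]))]
  top [(0.89, array([ 0.413, -0.429])), (0.75, array([ 0.41 , -0.341]))]
mouse [array([0.456, 0.26 ])]
27
```

>>> apply_moves:
  commands:
    - [2,0.7,0,0,0,0,0.15]
    - [2,0.7,0,0,0,0,0.15]
    - [2,0.7,0,0,0,0,0.15]
    - [2.1,0.8,0,0,0,0,0.15]
    - [0,0,2,0,0,0,0.15]
    - [0,0,3,0,0,0,0.15]
    - [0,0,3,0,0,0,0.15]
    - [0,0,3,0,0,0,0.15]

```text
time: 54.55
position: [0.3994, 0.3312, 0.0452]
orientation: [[-0.732, 0.682, 0.001], [0.682, 0.732, 0.001], [-0.0, 0.001, -1.0]]
wrist_force: [-0.3, 0.3, 0.1]
width: 0.0723
```

>>> apply_moves:
  commands:
    - [0,0,2,0,0,0,0.15]
    - [0,0,1.5,0,0,0,0.15]
    - [0,0,0.8,0,0,0,0.15]
    - [0,0,0.3,0,0,0,0.15]
    - [0,0,0,0,0,0,0.15]
    - [0,0,0,0,0,0,0.15]
    - [0,0,0,0,0,0,0.15]
    - [0,0,0,0,0,0,0.15]

```text
time: 55.35
position: [0.3998, 0.3313, 0.0008]
orientation: [[-0.731, 0.682, 0.001], [0.682, 0.731, 0.001], [-0.0, 0.001, -1.0]]
wrist_force: [0.5, 0.1, 0.8]
width: 0.0722
```

>>> apply_moves:
  commands:
    - [0,0,0.1,0,0,0,1]
    - [0,0,0,0,0,0,1]
    - [0,0,0,0,0,0,1]
    - [0,0,0,0,0,0,1]
    - [0,0,0,0,0,0,1]
    - [0,0,0,0,0,0,1]
    - [0,0,-0.5,0,0,0,1]
    - [0,0,-1,0,0,0,1]

```text
time: 56.15
position: [0.3983, 0.3305, 0.0137]
orientation: [[-0.731, 0.682, -0.002], [0.682, 0.731, -0.001], [0.001, -0.002, -1.0]]
wrist_force: [0.2, -0.4, -1.3]
width: 0.0593
```

>>> apply_moves:
  commands:
    - [0,0,-3,0,0,0,1]
    - [0,0,-4,0,0,0,1]
    - [0,0,-4,0,0,0,1]
    - [0,0,-1,0,0,0,1]
    - [0,0,0,0,0,-0.13,1]
    - [0,0,0,0,0,-0.13,1]
    - [0,0,0,0,0,-0.13,1]
    - [0,0,0,0,0,-0.13,1]

```text
time: 56.95
position: [0.3985, 0.3306, 0.1335]
orientation: [[-0.975, 0.223, -0.001], [0.223, 0.975, -0.001], [0.001, -0.001, -1.0]]
wrist_force: [-0.6, 0.2, -0.6]
width: 0.0593
```

>>> apply_moves:
  commands:
    - [0,0,0,0,0,-0.13,1]
    - [0,0,0,0,0,-0.135,1]
    - [0,0,0,0,0,0,1]
    - [-0.5,-1.7,0,0,0,0,1]
    - [-1,-3.4,0,0,0,0,1]
    - [-1,-3.4,0,0,0,0,1]
    - [-1,-3.4,0,0,0,0,1]
    - [-1,-3.4,0,0,0,0,1]

```text
time: 57.75
position: [0.4494, 0.1783, 0.1337]
orientation: [[-0.999, -0.032, -0.0], [-0.032, 0.999, -0.0], [0.0, -0.0, -1.0]]
wrist_force: [-0.5, 0.4, 0.0]
width: 0.0597
```

>>> apply_moves:
  commands:
    - [-1,-3.4,0,0,0,0,1]
    - [-1,-3.4,0,0,0,0,1]
    - [-1,-3.4,0,0,0,0,1]
    - [-1,-3.4,0,0,0,0,1]
    - [-1,-3.4,0,0,0,0,1]
    - [-1,-3.4,0,0,0,0,1]
    - [-1,-3.4,0,0,0,0,1]
    - [-1,-3.4,0,0,0,0,1]

```text
time: 58.55
position: [0.5387, -0.0908, 0.1336]
orientation: [[-1.0, -0.031, -0.001], [-0.031, 1.0, 0.0], [0.001, 0.0, -1.0]]
wrist_force: [0.9, -0.1, -0.5]
width: 0.0593
```

>>> apply_moves:
  commands:
    - [-0.3,-1.8,0,0,0,0,1]
    - [0,0,2,0,0,0,1]
    - [0,0,2,0,0,0,1]
    - [0,0,1,0,0,0,1]
    - [0,0,0.8,0,0,0,1]
    - [0,0,0,0,0,0,1]
    - [0,0,0,0,0,0,1]
    - [0,0,0,0,0,0,1]

```text
time: 59.35
position: [0.5434, -0.1074, 0.077]
orientation: [[-0.999, -0.035, 0.002], [-0.035, 0.999, -0.001], [-0.002, -0.001, -1.0]]
wrist_force: [-0.0, 0.8, -0.4]
width: 0.0597
```

>>> apply_moves:
  commands:
    - [0.2,-0.2,1,0,0,0,1]
    - [0,0,1.5,0,0,0,1]
    - [0,0,1.5,0,0,0,1]
    - [0,0,1.2,0,0,0,1]
    - [0,0,0.6,0,0,0,1]
    - [0,0,0.2,0,0,0,1]
    - [0,0,0,0,0,0,1]
    - [0,0,0,0,0,0,1]

```text
time: 60.15
position: [0.5413, -0.1088, 0.0165]
orientation: [[-0.999, -0.034, 0.001], [-0.034, 0.999, 0.001], [-0.001, 0.001, -1.0]]
wrist_force: [0.2, 3.3, 4.4]
width: 0.0596
```

>>> apply_moves:
  commands:
    - [0,0,0,0,0,0,0.23]
    - [0,0,0,0,0,0,0.23]
    - [0,0,0,0,0,0,0.23]
    - [0,0,0,0,0,0,0.23]
    - [0,0,-1,0,0,0,0.23]
    - [0,0,-3,0,0,0,0.23]
    - [0,0,-5,0,0,0,0.23]
    - [0,0,-5,0,0,0,0.23]

```text
time: 60.95
position: [0.5397, -0.1092, 0.1572]
orientation: [[-0.999, -0.035, -0.002], [-0.035, 0.999, 0.001], [0.002, 0.001, -1.0]]
wrist_force: [1.8, -1.0, 0.5]
width: 0.0656
```

>>> apply_moves:
  commands:
    - [2,0.6,0,0,0,0,1]
    - [3,0.6,0,0,0,0,1]
    - [3,0.6,0,0,0,0,1]
    - [3,0.6,0,0,0,0,1]
    - [3,0.6,0,0,0,0,1]
    - [1,0.6,0,0,0,0,1]
    - [0,0,0,0,0,0,1]
    - [0,0,0,0,0,0,1]

```text
time: 61.75
position: [0.3908, -0.079, 0.1569]
orientation: [[-0.999, -0.035, 0.003], [-0.035, 0.999, -0.001], [-0.003, -0.001, -1.0]]
wrist_force: [0.1, 0.2, -0.9]
width: 0.0
```

```bash
python3 look.py
python3 - <<'E'
from h import *
p=manip.read_camera("top");cv2.imwrite("pics/dr3.png",cv2.resize(p["pixels"][140:245,225:375],(750,525),interpolation=cv2.INTER_CUBIC))
E
```

```text
61.75 [ 0.3908 -0.079   0.1569] yaw -178.0
adapter1
   0.72 [456.  271.6] [52.9 56.4] 47.1 [156.8, 221.1, 175.7, 240.3]
   0.57 [ 5.767e+02 -5.000e-01] [36.2 33.1] 1.8 [250.1, 187.2, 262.4, 200.4]
   0.54 [628.1   1. ] [36.4 33.2] 1.8 [255.7, 172.5, 266.9, 181.9]
   0.44 [533.2  -3.3] [33. 36.] 1.8 [248.6, 198.6, 264.5, 212.0]
  side [(0.49, array([ 0.589, -0.019])), (0.43, array([ 0.545, -0.04 ])), (0.42, array([ 0.638, -0.022])), (0.27, array([ 0.574, -0.015]))]
  top [(0.75, array([0.649, 0.245])), (0.69, array([ 0.635, -0.014])), (0.68, array([0.58 , 0.008])), (0.61, array([ 0.529, -0.006]))]
battery1
   0.88 [ 539.  -112.8] [42.6 61. ] 1.8 [285.1, 197.7, 301.1, 212.8]
   0.65 [564.7 -76.7] [249.2 297. ] 0.9 [233.1, 155.0, 329.0, 242.2]
   0.53 [ 616.8 -110.9] [45.9 61.3] 1.8 [281.5, 173.1, 300.8, 188.0]
  side [(0.6, array([ 0.619, -0.123])), (0.44, array([ 0.537, -0.118]))]
  top [(0.68, array([ 0.621, -0.109])), (0.62, array([ 0.546, -0.116]))]
powerbank1
   0.93 [ 413.6 -415.2] [82.2 47.3] 0.5 [387.5, 237.9, 403.6, 268.1]
   0.86 [ 408.5 -335.6] [82.2 47.2] 0.9 [360.8, 237.5, 379.8, 267.0]
  side [(0.67, array([ 0.407, -0.33 ])), (0.67, array([ 0.589, -0.139])), (0.47, array([ 0.415, -0.424]))]
  top [(0.89, array([ 0.409, -0.339])), (0.71, array([ 0.619, -0.107])), (0.58, array([ 0.409, -0.428]))]
mouse [array([0.457, 0.269])]
29
```

View pics/dr3.png

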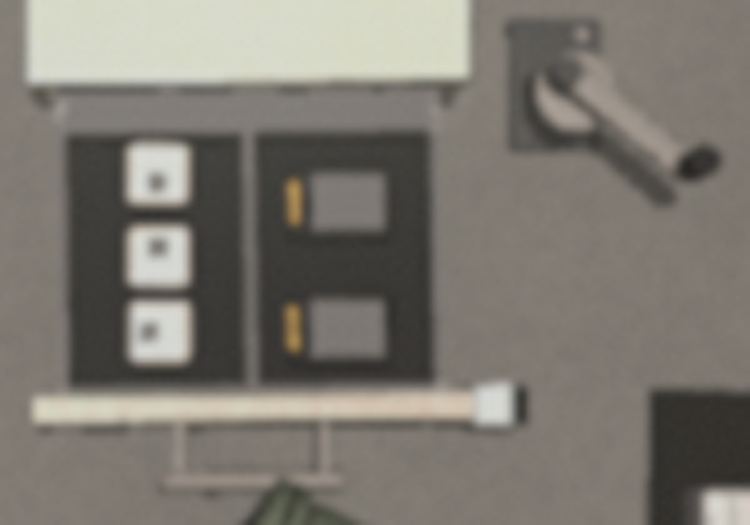

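The crop shows three adapters in the left bay and two batteries flat in the right bay, all clear of the walls. Now I'll push the drawer home by its handle bar.

>>> apply_moves:
  commands:
    - [0,1.9,0,0,0,0,1]
    - [0,0,2,0,0,0,1]
    - [0,0,3,0,0,0,1]
    - [0,0,3,0,0,0,1]
    - [0,0,2,0,0,0,1]
    - [0,0,1.2,0,0,0,1]
    - [0,0,0,0,0,0,1]
    - [0,0,0,0,0,0,1]

```text
time: 63.2
position: [0.3889, -0.0597, 0.0442]
orientation: [[-0.999, -0.035, -0.0], [-0.035, 0.999, 0.0], [0.0, 0.0, -1.0]]
wrist_force: [0.2, -0.7, 0.2]
width: -0.0002
```

>>> apply_moves:
  commands:
    - [-0.5,0,0,0,0,0,1]
    - [-0.5,0,0,0,0,0,1]
    - [-0.5,0,0,0,0,0,1]
    - [-0.5,0,0,0,0,0,1]
    - [-0.5,0,0,0,0,0,1]
    - [-0.5,0,0,0,0,0,1]
    - [-0.5,0,0,0,0,0,1]
    - [-0.5,0,0,0,0,0,1]

```text
time: 64.0
position: [0.4291, -0.0582, 0.0439]
orientation: [[-0.999, -0.035, -0.0], [-0.035, 0.999, 0.0], [0.0, 0.0, -1.0]]
wrist_force: [-0.8, -0.6, 0.7]
width: 0.0
```

>>> apply_moves:
  commands:
    - [-0.5,0,0,0,0,0,1]
    - [-0.6,0,0,0,0,0,1]
    - [-0.8,0,0,0,0,0,1]
    - [-1,0,0,0,0,0,1]
    - [-1,0,0,0,0,0,1]
    - [-1,0,0,0,0,0,1]
    - [-1,0,0,0,0,0,1]
    - [-1,0,0,0,0,0,1]

```text
time: 64.8
position: [0.4983, -0.0554, 0.0437]
orientation: [[-0.999, -0.035, -0.001], [-0.035, 0.999, 0.001], [0.001, 0.001, -1.0]]
wrist_force: [-3.1, 0.6, -0.4]
width: -0.0
```

>>> apply_moves:
  commands:
    - [-1,0,0,0,0,0,1]
    - [-1,0,0,0,0,0,1]
    - [-1,0,0,0,0,0,1]
    - [-1,0,0,0,0,0,1]
    - [-1,0,0,0,0,0,1]
    - [-1,0,0,0,0,0,1]
    - [-1,0,0,0,0,0,1]
    - [-1,0,0,0,0,0,1]

```text
time: 65.6
position: [0.5785, -0.053, 0.044]
orientation: [[-0.999, -0.035, -0.0], [-0.035, 0.999, 0.0], [0.0, 0.0, -1.0]]
wrist_force: [-2.8, 1.7, -1.2]
width: 0.0002
```

>>> apply_moves:
  commands:
    - [-0.6,0,0,0,0,0,1]
    - [-0.4,0,0,0,0,0,1]
    - [-0.3,0,0,0,0,0,1]
    - [-0.3,0,0,0,0,0,1]
    - [-0.3,0,0,0,0,0,1]
    - [-0.2,0,0,0,0,0,1]
    - [-0.2,0,0,0,0,0,1]
    - [-0.2,0,0,0,0,0,1]

```text
time: 66.4
position: [0.6029, -0.0524, 0.0442]
orientation: [[-0.999, -0.035, 0.0], [-0.035, 0.999, -0.0], [-0.0, -0.0, -1.0]]
wrist_force: [-1.5, -0.6, 1.2]
width: -0.0
```

>>> apply_moves:
  commands:
    - [-0.2,0,0,0,0,0,1]
    - [-0.2,0,0,0,0,0,1]
    - [-0.2,0,0,0,0,0,1]
    - [-0.2,0,0,0,0,0,1]
    - [0,0,0,0,0,0,1]
    - [0,0,0,0,0,0,1]
    - [0,0,0,0,0,0,1]
    - [0,0,0,0,0,0,1]

```text
time: 67.2
position: [0.6108, -0.0519, 0.044]
orientation: [[-0.999, -0.035, 0.001], [-0.035, 0.999, 0.0], [-0.001, -0.0, -1.0]]
wrist_force: [0.5, 0.1, -0.4]
width: -0.0
```

>>> apply_moves:
  commands:
    - [-0.1,0,0,0,0,0,1]
    - [-0.1,0,0,0,0,0,1]
    - [-0.1,0,0,0,0,0,1]
    - [-0.1,0,0,0,0,0,1]
    - [0,0,0,0,0,0,1]
    - [0,0,0,0,0,0,1]
    - [0,0,0,0,0,0,1]
    - [0,0,0,0,0,0,1]

```text
time: 68.0
position: [0.613, -0.0518, 0.0438]
orientation: [[-0.999, -0.035, -0.004], [-0.035, 0.999, 0.0], [0.004, 0.0, -1.0]]
wrist_force: [-5.9, -0.7, 5.6]
width: -0.0001
```

Run:
```python
from h import *
p=manip.read_camera("top");cv2.imwrite("pics/dr4.png",cv2.resize(p["pixels"][125:215,225:375],(800,480),interpolation=cv2.INTER_CUBIC))
```

```text
(no output)
```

View pics/dr4.png

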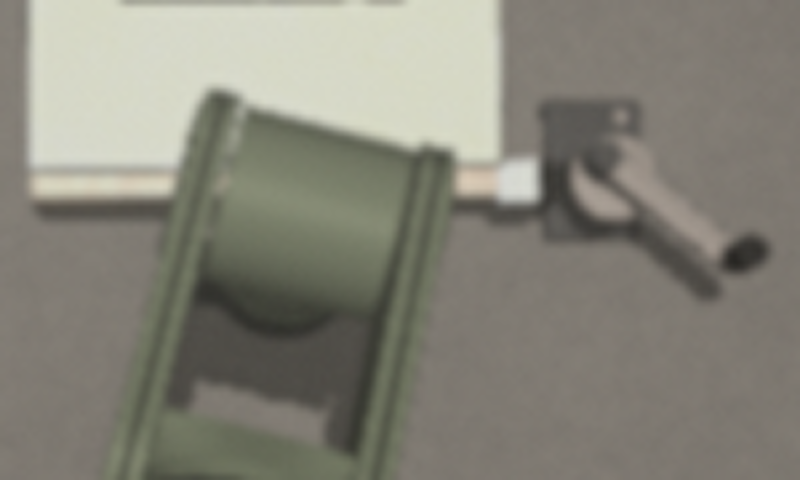

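The panel sits flush against the unit body and the force persists while the motion stops. A small extra push should confirm it, then I'll back off.

>>> apply_moves:
  commands:
    - [-0.1,0,0,0,0,0,1]
    - [-0.1,0,0,0,0,0,1]
    - [-0.1,0,0,0,0,0,1]
    - [0,0,0,0,0,0,1]
    - [0,0,0,0,0,0,1]
    - [0,0,0,0,0,0,1]
    - [0,0,0,0,0,0,1]
    - [0,0,0,0,0,0,1]

```text
time: 68.85
position: [0.6131, -0.0518, 0.0438]
orientation: [[-0.999, -0.035, -0.011], [-0.035, 0.999, 0.0], [0.01, 0.001, -1.0]]
wrist_force: [-12.6, -1.3, 10.2]
width: 0.0001
```

>>> apply_moves:
  commands:
    - [0.5,0,0,0,0,0,1]
    - [1,0,0,0,0,0,1]
    - [2,0,0,0,0,0,1]
    - [2,0,0,0,0,0,1]
    - [0,0,-3,0,0,0,1]
    - [0,0,-4,0,0,0,1]
    - [0,0,-4,0,0,0,1]
    - [0,0,-2,0,0,0,1]

```text
time: 69.65
position: [0.565, -0.0541, 0.1784]
orientation: [[-0.999, -0.035, 0.008], [-0.035, 0.999, -0.002], [-0.008, -0.002, -1.0]]
wrist_force: [0.0, 0.1, 0.9]
width: 0.0002
```

>>> apply_moves:
  commands:
    - [3,1,0,0,0,0,0.4]
    - [3,2,0,0,0,0,0.4]
    - [3,3,0,0,0,0,0.4]
    - [2,3,0,0,0,0,0.4]
    - [0,3,0,0,0,0,0.4]
    - [0,1,0,0,0,0,0.4]
    - [0,0,0,0,0,0,0.4]
    - [0,0,0,0,0,0,0.4]

```text
time: 70.45
position: [0.4488, 0.072, 0.1741]
orientation: [[-0.999, -0.035, 0.001], [-0.035, 0.999, -0.001], [-0.001, -0.001, -1.0]]
wrist_force: [-0.4, 0.4, 0.5]
width: 0.0512
```

Run:
```python
from h import *
p=manip.read_camera("top");q=manip.read_camera("side")
for l,z in(("cam_pivot",.052),("cam_knob",.105),("buffer_face",.05),("handle",.05)):
  for c in(p,q):
    print(l,[(round(t["p"],2),np.round(t["position"],1),np.round(atz(c,t["position"],z)[:2],4)) for t in manip.tip_of(l,c)][:2])
a=cv2.resize(p["pixels"][140:185,305:375],(560,360),interpolation=cv2.INTER_CUBIC)
cv2.imwrite("pics/cam1.png",a)
for l in("cam_knob",):
  for c in(p,q):
    for s in manip.silhouettes(l,c)[:2]:print(l,s["p"],s["bbox"])
```

```text
cam_pivot [(0.89, array([336.4, 157.9]), array([ 0.6838, -0.2346]))]
cam_pivot [(0.68, array([239.5, 159.8]), array([ 0.6934, -0.2393])), (0.24, array([240.9, 194.6]), array([ 0.6297, -0.0455]))]
cam_knob [(0.9, array([366.3, 171.5]), array([ 0.639 , -0.3116]))]
cam_knob [(0.53, array([262.7, 138.5]), array([ 0.6298, -0.3088]))]
buffer_face [(0.44, array([327.1, 158.4]), array([ 0.6817, -0.2072])), (0.38, array([271.8, 128.1]), array([ 0.7674, -0.04  ]))]
buffer_face [(0.56, array([285.4, 152.7]), array([ 0.5531, -0.3267]))]
handle [(0.68, array([271.6, 173. ]), array([ 0.6327, -0.0431])), (0.55, array([274.2, 128.3]), array([ 0.7671, -0.0471]))]
handle [(0.86, array([239.7, 192.8]), array([ 0.6368, -0.0563]))]
cam_knob 0.92 [334.5, 150.5, 370.3, 175.0]
cam_knob 0.73 [235.3, 130.0, 265.7, 164.4]
```

View pics/cam1.png

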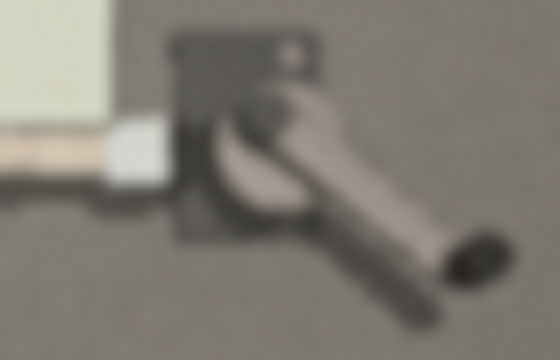

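The crop shows the drawer home, the white housing ending at px 172, the disc's left rim at about 215, the pivot hub at about (262,117) and the knob at about (480,260). Next come finer measurements of the housing-to-rim distance.

Run:
```python
from h import *
P=[manip.read_camera("top") for _ in range(4)];p=P[0]
im=np.mean([x["pixels"].astype(float) for x in P],0);np.save("top_closed.npy",im)
g=im.mean(2)
print("noise",np.std([x["pixels"].astype(float) for x in P],0).mean())
print("cols 318..346")
for r in range(150,172):print(r,g[r,318:348].astype(int))
for z in(.042,.052,.062,.07):print(z,np.round(proj(p,[.682,-.2,z]),2),np.round(proj(p,[.682,-.21,z]),2),np.round(proj(p,[.682,-.24,z]),2))
Q=[manip.read_camera("side") for _ in range(4)];q=Q[0]
im2=np.mean([x["pixels"].astype(float) for x in Q],0);np.save("side_closed.npy",im2)
a=cv2.resize(im[144:184,312:376].astype(np.uint8),(480,300),interpolation=cv2.INTER_CUBIC)
b=cv2.resize(im2[128:172,225:273].astype(np.uint8),(320,300),interpolation=cv2.INTER_CUBIC)
cv2.imwrite("pics/cam2.png",np.hstack([a,b]))
```

```text
noise 0.49629450996494856
cols 318..346
150 [176 139 124 124 124 123 123 120 107  90  88  90  89  89  88  88  88  88
  89  93 100 105 112 116 115 109 106 112 119 122]
151 [176 139 123 123 123 123 122 119 107  90  88  90  89  89  88  88  88  88
  88  93 100 106 116 129 134 129 123 121 122 123]
152 [176 139 122 122 123 123 122 119 106  90  88  91  89  88  87  87  86  85
  85  88  91  95 105 123 137 140 137 132 128 123]
153 [176 140 125 127 128 130 131 125 107  88  87  90  88  86  87  86  81  79
  81  84  86  86  94 112 130 138 140 138 132 126]
154 [171 148 145 149 152 156 156 142 110  84  82  86  84  83  90  91  78  73
  78  84  86  86  93 110 127 135 139 140 137 129]
155 [165 167 177 183 185 188 185 160 111  74  73  78  75  81  99 102  83  69
  72  80  84  88 100 120 135 139 140 140 139 131]
156 [176 191 201 205 206 206 199 169 109  65  63  68  65  79 107 115  93  71
  66  71  79  92 114 134 143 144 142 140 140 131]
157 [194 204 210 210 210 210 203 169 108  62  60  62  61  80 113 128 114  87
  69  66  76  98 124 142 148 147 144 142 140 132]
158 [201 208 209 209 209 210 203 170 109  63
[... 1218 characters left out ...]
17 117 119 117 102  87  86  89  88  85  81  74  68  62
  60  62  63  66  71  72  67  60  59  66  73  80]
169 [121 122 122 121 120 120 120 117 105  90  87  88  87  87  85  82  78  73
  74  77  78  81  85  85  78  69  65  69  73  75]
170 [123 122 122 122 122 120 120 118 112 103 100 100  99 100 100  99  96  96
  98 100 100 101 101 101  97  89  80  77  75  74]
171 [123 122 122 122 121 121 120 120 119 115 115 115 115 115 115 115 114 113
 115 116 115 115 115 115 113 108 100  92  82  74]
0.042 [324.27 158.64] [327.6  158.75] [337.59 159.07]
0.052 [324.8  158.13] [328.15 158.24] [338.21 158.57]
0.062 [325.34 157.62] [328.71 157.73] [338.84 158.06]
0.07 [325.77 157.21] [329.17 157.32] [339.35 157.65]
```

View pics/cam2.png

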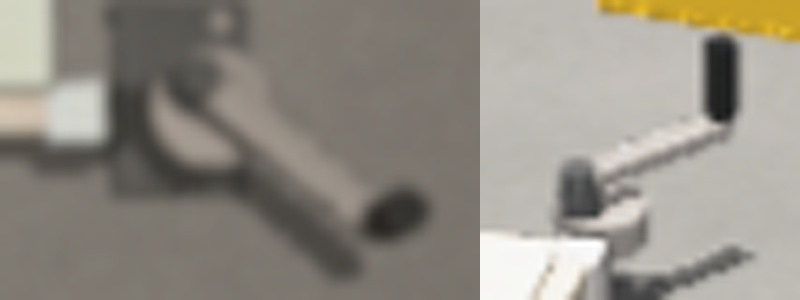

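The enlarged top and side crops show the knob upright, the lever, the disc and the hub clearly, and there is very little image noise. I'll now fit knob, disc and housing together.

```bash
cat > fit.py <<'E'
from h import *
from scipy.optimize import least_squares
def circ(c,r,z,n=60):
    t=np.linspace(0,2*np.pi,n);return np.stack([c[0]+r*np.cos(t),c[1]+r*np.sin(t),0*t+z],1)
def cylcent(p,c,r,z0,z1):
    pts=np.array([proj(p,a) for z in(z0,z1) for a in circ(c,r,z)],np.float32)
    m=cv2.moments(cv2.convexHull(pts*1));return np.array([m["m10"],m["m01"]])/m["m00"]
def darkcent(g,u0,u1,v0,v1,bg,blk):
    w=np.clip((bg-g[v0:v1,u0:u1])/(bg-blk),0,1);w[w<.12]=0
    V,U=np.mgrid[v0:v1,u0:u1];return np.array([(w*U).sum(),(w*V).sum()])/w.sum(),w.sum()
E
python3 - <<'E'
from fit import *
gt=np.load("top_closed.npy").mean(2);gs=np.load("side_closed.npy").mean(2)
p=manip.read_camera("top");q=manip.read_camera("side")
print("top knob");
for r in range(165,180):print(r,gt[r,352:374].astype(int))
print("side knob")
for r in range(131,150):print(r,gs[r,252:272].astype(int))
print("side disc")
for r in range(148,172):print(r,gs[r,232:256].astype(int))
for h,z in(("top",.062),("bot",.042)):print(h,atz(p,(339.7,157.5),z))
print("hub",atz(p,(337.3,153.6),.09),atz(p,(337.3,153.6),.084))
for z0,z1 in((.084,.126),):print(cylcent(p,(.632,-.306),.009,z0,z1),cylcent(q,(.632,-.306),.009,z0,z1))
E
```

```text
top knob
165 [145 144 140 136 132 127 121 118 118 118 118 118 118 118 118 118 117 117
 117 117 116 116]
166 [146 146 145 143 140 134 125 119 117 117 117 118 118 118 118 118 118 117
 117 117 117 116]
167 [140 146 147 145 143 139 132 123 117 117 118 117 116 114 115 117 118 118
 117 116 116 116]
168 [126 136 144 146 145 143 139 132 125 121 117 113 106 101 102 108 114 116
 117 116 116 116]
169 [109 119 132 141 144 145 144 140 133 124 112  98  86  78  79  88 102 112
 116 116 115 115]
170 [ 98 104 114 124 135 144 146 142 130 113  92  73  62  57  57  66  84 103
 114 117 116 116]
171 [ 88  95 100 106 121 139 146 137 115  86  63  53  51  50  50  53  69  95
 111 116 116 115]
172 [ 78  87  95 102 113 128 136 127  98  62  44  46  51  52  50  52  69  94
 112 116 115 115]
173 [ 74  78  89  99 106 113 119 110  82  51  38  42  48  51  54  62  80 102
 113 115 115 114]
174 [ 73  73  79  88  95 102 104  95  73  50  40  41  47  55  67  80  97 109
 115 115 115 115]
175 [ 73  72  73  76  83  94 101  95  82  68  59  57  64  78  91 102 110 115
 116 115 115 115]
176 [ 77  74  73  72  76  85  94 100 100  95  
[... 3998 characters left out ...]
43 218 201 166 128 120 157 164 177 187 187
 186 184 184 183 152 131]
168 [246 240 205 228 242 243 243 232 174 168 154 135 102 100 102 115 133 138
 133 124 125 130 113 101]
169 [246 228 199 237 243 243 243 211 141 167 157 137  93  63  69  82 111 113
  90  74  77  95 102 102]
170 [241 202 228 241 242 243 231 168 134 168 155 135  94  65  69  74  91  88
  74  84  83  95 148 167]
171 [226 202 237 242 242 236 189 133 134 167 154 135  96  67  69  70  72  71
  69  80 122 157 178 183]
top [ 0.68376407 -0.24251815  0.062     ]
bot [ 0.68696056 -0.24624757  0.042     ]
hub [ 0.69045568 -0.23011467  0.09      ] [ 0.69146215 -0.23120294  0.084     ]
[364.40440692 173.82354981] [261.86267803 138.75568574]
```

Run:
```python
from fit import *
gt=np.load("top_closed.npy").mean(2);gs=np.load("side_closed.npy").mean(2)
p=manip.read_camera("top");q=manip.read_camera("side")
ct,_=darkcent(gt,359,370,167,177,116,45);cs,_=darkcent(gs,256,266,134,145,189,35)
print(ct,cs)
def res(x,z=(.084,.126)):return np.r_[cylcent(p,x,.009,*z)-ct,(cylcent(q,x,.009,*z)-cs)[0]]
s=least_squares(res,[.632,-.306]);print(s.x,s.fun)
for i in(0,1,2):
    k=[j for j in range(3) if j!=i];t=least_squares(lambda x:res(x)[k],[.632,-.306]);print(i,t.x)
for piv in((.690,-.231),(.686,-.235),(.694,-.235)):
    d=s.x-piv;print(piv,np.hypot(*d),3.752+.035-np.mod(np.arctan2(d[1],d[0]),2*np.pi))
```

```text
[364.11000708 172.44138945] [260.7488488  139.01425483]
[ 0.63584657 -0.30510836] [ 0.00339873  0.03603218 -0.04477425]
0 [ 0.63674338 -0.31245526]
1 [ 0.63568704 -0.30510091]
2 [ 0.63594998 -0.3050971 ]
(0.69, -0.231) 0.09178585292941749 -0.2943331839285461
(0.686, -0.235) 0.08620062931415959 -0.3044217964528304
(0.694, -0.235) 0.09108788797672064 -0.23292958224545135
```

>>> apply_moves:
  commands:
    - [0,0,0,0,0,0.143,0.5]
    - [0,0,0,0,0,0.143,0.5]
    - [0,0,0,0,0,0.143,0.5]
    - [0,0,0,0,0,0.143,0.5]
    - [0,0,0,0,0,0.143,0.5]
    - [0,0,0,0,0,0.143,0.5]
    - [0,0,0,0,0,0.143,0.5]
    - [0,0,0,0,0,0.143,0.5]

```text
time: 72.45
position: [0.4482, 0.0725, 0.174]
orientation: [[-0.44, 0.898, 0.0], [0.898, 0.44, -0.0], [-0.0, 0.0, -1.0]]
wrist_force: [0.5, -0.8, 0.6]
width: 0.0428
```

>>> apply_moves:
  commands:
    - [0,0,0,0,0,0.143,0.5]
    - [0,0,0,0,0,0.143,0.5]
    - [0,0,0,0,0,0.143,0.5]
    - [0,0,0,0,0,0.143,0.5]
    - [0,0,0,0,0,0.143,0.5]
    - [0,0,0,0,0,0.143,0.5]
    - [0,0,0,0,0,0.143,0.5]
    - [0,0,0,0,0,0.143,0.5]

```text
time: 73.25
position: [0.4482, 0.0725, 0.174]
orientation: [[0.635, 0.772, -0.0], [0.772, -0.635, -0.0], [-0.0, -0.0, -1.0]]
wrist_force: [0.1, 0.3, -0.3]
width: 0.0429
```

>>> apply_moves:
  commands:
    - [-0.7,1.6,0,0,0,0,0.5]
    - [-1.4,3.1,0,0,0,0,0.5]
    - [-1.4,3.1,0,0,0,0,0.5]
    - [-1.4,3.1,0,0,0,0,0.5]
    - [-1.4,3.1,0,0,0,0,0.5]
    - [-1.4,3.1,0,0,0,0,0.5]
    - [-1.4,3.1,0,0,0,0,0.5]
    - [-1.4,3.1,0,0,0,0,0.5]

```text
time: 74.05
position: [0.5632, -0.1573, 0.1738]
orientation: [[0.631, 0.776, -0.0], [0.776, -0.631, 0.0], [0.0, -0.0, -1.0]]
wrist_force: [0.4, 0.6, 0.9]
width: 0.0427
```

>>> apply_moves:
  commands:
    - [-1.4,3.1,0,0,0,0,0.5]
    - [-1.4,3.1,0,0,0,0,0.5]
    - [-1.4,3.1,0,0,0,0,0.5]
    - [-1.4,3.1,0,0,0,0,0.5]
    - [-0.8,1.6,0,0,0,0,0.5]
    - [-0.6,1,0,0,0,0,0.5]
    - [0,0,0,0,0,0,0.5]
    - [0,0,0,0,0,0,0.5]

```text
time: 74.85
position: [0.6346, -0.3041, 0.1736]
orientation: [[0.631, 0.776, -0.001], [0.776, -0.631, 0.001], [0.0, -0.001, -1.0]]
wrist_force: [0.1, -0.0, -0.1]
width: 0.043
```

>>> apply_moves:
  commands:
    - [0,0.1,1.5,0,0,0,0.5]
    - [0,0,1.5,0,0,0,0.5]
    - [0,0,1.5,0,0,0,0.5]
    - [0,0,1.5,0,0,0,0.5]
    - [0,0,1.2,0,0,0,0.5]
    - [0,0,0.9,0,0,0,0.5]
    - [0,0,0,0,0,0,0.5]
    - [0,0,0,0,0,0,0.5]

```text
time: 75.65
position: [0.636, -0.3056, 0.093]
orientation: [[0.631, 0.776, 0.0], [0.776, -0.631, -0.0], [0.0, 0.0, -1.0]]
wrist_force: [-0.3, 0.1, 0.3]
width: 0.0428
```

>>> apply_moves:
  commands:
    - [0,0,0,0,0,0,1]
    - [0,0,0,0,0,0,1]
    - [0,0,0,0,0,0,1]
    - [0,0,0,0,0,0,1]
    - [0,0,0,0,0,0,1]
    - [0,0,0,0,0,0,1]
    - [0,0,0,0,0,0,1]
    - [0,0,0,0,0,0,1]

```text
time: 76.45
position: [0.6363, -0.3059, 0.0943]
orientation: [[0.631, 0.776, 0.001], [0.776, -0.631, -0.001], [0.0, 0.002, -1.0]]
wrist_force: [-1.6, -0.2, 6.1]
width: 0.0162
```

Run:
```python
from fit import *
for i in range(3):
    manip.read_camera("side");s=manip.get_state();print(np.round(s["position"],4),np.round(s["wrist_force"],1),round(s["width"],4))
q=manip.read_camera("side");cv2.imwrite("pics/k.png",cv2.resize(q["pixels"][105:175,225:305],(640,560),interpolation=cv2.INTER_CUBIC))
```

```text
[ 0.6363 -0.306   0.0943] [-0.5 -0.4  5.1] 0.0165
[ 0.6363 -0.306   0.0943] [-1.6  1.5  5. ] 0.0166
[ 0.6363 -0.306   0.0943] [-0.3 -0.7  6.1] 0.0165
```

>>> apply_moves:
  commands:
    - [0.01,-0.45,0,0,0,0.05,1]
    - [0.01,-0.45,0,0,0,0.05,1]
    - [0.01,-0.45,0,0,0,0.05,1]
    - [0.01,-0.45,0,0,0,0.05,1]
    - [0.01,-0.45,0,0,0,0.05,1]
    - [0.01,-0.45,0,0,0,0.05,1]
    - [0,0,0,0,0,0,1]
    - [0,0,0,0,0,0,1]

```text
time: 77.45
position: [0.6173, -0.2866, 0.0943]
orientation: [[0.832, 0.555, -0.0], [0.555, -0.832, -0.002], [-0.001, 0.001, -1.0]]
wrist_force: [-4.1, -1.1, 6.8]
width: 0.016
```

```bash
cat > st.py <<'E'
from fit import *
def st(n=6):
    P=[];F=[];T=[]
    for i in range(n):
        manip.read_camera("top");s=manip.get_state();P.append(s["position"]);F.append(s["wrist_force"]);T.append(s["ft_torque"])
    R=s["orientation"];F=np.mean(F,0)
    print("t",s["time"],"pos",np.round(np.mean(P,0),5),"yaw",round(np.degrees(np.arctan2(R[1,0],R[0,0])),2),"F tool",np.round(R.T@F,2),"w",round(s["width"],4))
if __name__=="__main__": st()
E
python3 st.py
```

```text
t 77.75 pos [ 0.61728 -0.28666  0.09433] yaw 33.7 F tool [-4.09 -1.58 -6.64] w 0.0163
```

>>> apply_moves:
  commands:
    - [-0.06,-0.45,0,0,0,0.05,1]
    - [0.01,-0.45,0,0,0,0.05,1]
    - [0.01,-0.45,0,0,0,0.05,1]
    - [0.01,-0.45,0,0,0,0.05,1]
    - [0.01,-0.45,0,0,0,0.05,1]
    - [0.01,-0.45,0,0,0,0.05,1]
    - [0,0,0,0,0,0,1]
    - [0,0,0,0,0,0,1]

```text
time: 78.55
position: [0.6048, -0.2625, 0.0943]
orientation: [[0.959, 0.284, -0.001], [0.284, -0.959, -0.001], [-0.002, 0.001, -1.0]]
wrist_force: [-4.8, -0.8, 7.7]
width: 0.0165
```

```bash
python3 st.py
python3 - <<'E'
from fit import *
im=np.mean([manip.read_camera("top")["pixels"].astype(float) for _ in range(3)],0);np.save("top_q1.npy",im)
g=im.mean(2)
for r in range(152,168):print(r,g[r,318:348].astype(int))
a=cv2.resize(im[140:190,300:360].astype(np.uint8),(600,500),interpolation=cv2.INTER_CUBIC);cv2.imwrite("pics/cam3.png",a)
E
```

```text
t 78.85 pos [ 0.60477 -0.26252  0.09431] yaw 16.51 F tool [-5.35 -1.2  -8.23] w 0.0164
152 [180 143 125 125 126 125 125 121 108  92  90  91  90  91  98 102  97  90
  87  86  87  87  92 103 109 103  98 108 121 125]
153 [180 143 129 130 131 133 134 128 109  90  88  91  91  99 112 112  96  83
  83  86  87  88  94 112 125 120 109 110 120 125]
154 [175 151 149 153 156 159 160 146 113  85  83  89  95 113 129 121  91  74
  78  85  87  87  94 115 133 136 127 120 123 124]
155 [170 171 181 188 189 193 190 164 114  75  73  84 103 128 141 125  88  68
  73  82  86  89 100 120 137 144 142 134 127 123]
156 [181 195 206 210 210 211 205 172 111  65  64  81 113 141 148 130  95  72
  72  85  93 100 115 132 144 147 147 140 128 123]
157 [199 210 215 215 215 215 208 174 110  62  61  84 121 149 155 142 117  89
  80 100 119 126 134 143 147 147 145 139 130 123]
158 [206 213 215 214 215 215 208 174 111  63  60  85 123 152 158 153 139 113
  94 112 138 146 147 147 145 144 144 140 130 124]
159 [205 213 215 214 215 216 209 177 116  65  59  83 122 150 158 157 150 129
 105 113 139 151 151 148 144 142 144 139 129 12
[... 318 characters left out ...]
154 158 159 152
 131 105 113 139 151 150 147 142 139 133 126 121]
163 [105 119 119 117 117 118 113  98  73  56  56  65  86 117 140 154 158 154
 135 107 105 132 149 151 148 143 134 126 122 118]
164 [ 84  86  84  82  83  83  80  74  65  62  61  62  71  91 118 142 153 155
 142 120 106 124 146 152 149 144 131 119 117 112]
165 [ 79  79  78  77  79  81  84  82  76  72  69  65  63  71  92 117 138 148
 147 134 116 120 142 151 150 145 133 120 115 105]
166 [ 86  85  86  86  88  94 102 101  91  81  77  69  62  62  71  88 109 123
 131 129 115 111 130 144 145 142 136 126 114  97]
167 [105 104 104 103 105 110 116 115 102  86  83  76  66  61  61  66  76  86
  98 102  94  90 107 122 126 125 126 122 107  84]
```

View pics/cam3.png

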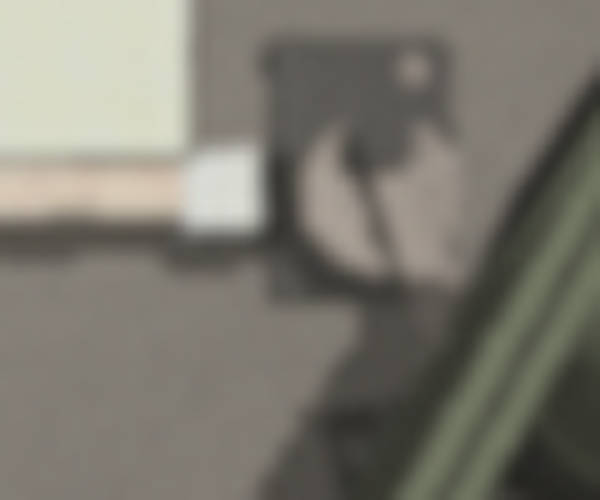

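The crop shows the rim clearly facing the housing edge. The knob arc and the image agree: lever angle about 0.32, gap at zero about 6.5 mm, so I need a lever angle of about 0.81. I'll go most of the way and check.

>>> apply_moves:
  commands:
    - [-0.07,-0.45,0,0,0,0.05,1]
    - [0.01,-0.45,0,0,0,0.05,1]
    - [0.01,-0.45,0,0,0,0.05,1]
    - [0.01,-0.45,0,0,0,0.05,1]
    - [0.01,-0.45,0,0,0,0.05,1]
    - [0.01,-0.45,0,0,0,0.05,1]
    - [0.01,-0.45,0,0,0,0.05,1]
    - [0,0,0,0,0,0,1]

```text
time: 79.8
position: [0.6, -0.2311, 0.0943]
orientation: [[0.998, -0.062, -0.003], [-0.062, -0.998, -0.001], [-0.002, 0.001, -1.0]]
wrist_force: [-6.7, 0.8, 8.5]
width: 0.0159
```

```bash
cat > rim.py <<'E'
from st import *
from scipy.optimize import minimize_scalar
st()
im=np.mean([manip.read_camera("top")["pixels"].astype(float) for _ in range(3)],0);g=im.mean(2)
for r in range(157,163):print(r,g[r,322:336].astype(int))
def edges(g,rows):
    o=[]
    for r in rows:
        v=g[r,322:340];i=np.argmin(v[:12]);h=(v[:3].max()+v[i])/2;j=np.where(v[:i]>h)[0][-1];a=322+j+(v[j]-h)/(v[j]-v[j+1])
        m=v[i:i+6].max();h=(m+v[i])/2;k=i+np.where(v[i:i+7]>h)[0][0];b=322+k-(v[k]-h)/(v[k]-v[k-1]);o.append((a,b,b-a))
    return np.round(o,2)
for n,G in(("q.32",np.load("top_q1.npy").mean(2)),("now",g)):print(n,edges(G,range(157,162)).tolist())
E
python3 rim.py
```

```text
t 80.1 pos [ 0.59998 -0.2311   0.09429] yaw -3.54 F tool [-7.15 -0.17 -9.5 ] w 0.0166
157 [215 215 208 174 109  65  86 125 151 158 155 141 113 100]
158 [215 215 208 174 111  68  93 131 153 157 156 148 128 115]
159 [215 216 209 177 116  72  95 133 155 158 157 150 133 123]
160 [215 216 211 180 120  74  91 130 154 159 157 151 134 125]
161 [208 207 202 173 117  71  84 122 151 159 159 152 135 125]
162 [172 173 167 143  99  63  74 110 142 156 159 153 136 121]
q.32 [[325.56, 329.65, 4.09], [325.59, 329.63, 4.04], [325.65, 329.65, 4.0], [325.72, 329.68, 3.96], [325.74, 329.76, 4.03]]
now [[325.52, 328.65, 3.13], [325.51, 328.52, 3.01], [325.54, 328.52, 2.98], [325.58, 328.65, 3.07], [325.61, 328.81, 3.2]]
```

>>> apply_moves:
  commands:
    - [-0.08,-0.36,0,0,0,0.04,1]
    - [0.01,-0.36,0,0,0,0.04,1]
    - [0.01,-0.36,0,0,0,0.04,1]
    - [0.01,-0.36,0,0,0,0.04,1]
    - [0,0,0,0,0,0,1]
    - [0,0,0,0,0,0,1]
    - [0,0,0,0,0,0,1]
    - [0,0,0,0,0,0,1]

```text
time: 81.05
position: [0.6015, -0.2168, 0.0943]
orientation: [[0.976, -0.22, -0.002], [-0.22, -0.976, -0.0], [-0.002, 0.001, -1.0]]
wrist_force: [-7.2, 0.4, 9.6]
width: 0.0166
```

```bash
python3 rim.py
```

```text
t 81.35 pos [ 0.60147 -0.21681  0.09429] yaw -12.71 F tool [-6.06  0.5  -9.36] w 0.0162
157 [215 216 208 173 108  78 116 149 158 153 134 100  65  66]
158 [214 215 208 174 110  81 119 151 158 146 119  80  61  72]
159 [214 216 208 176 115  83 118 151 156 136 100  66  64  78]
160 [215 216 210 179 120  84 116 148 149 122  82  63  71  84]
161 [207 207 201 172 116  81 109 139 135 103  69  66  77  89]
162 [172 172 167 143  98  72  95 119 113  83  66  72  82  95]
q.32 [[325.56, 329.65, 4.09], [325.59, 329.63, 4.04], [325.65, 329.65, 4.0], [325.72, 329.68, 3.96], [325.74, 329.76, 4.03]]
now [[325.4, 328.07, 2.67], [330.89, 336.53, 5.64], [330.77, 335.68, 4.92], [330.34, 335.15, 4.81], [329.5, 334.89, 5.39]]
```

Run:
```python
from fit import *
from scipy.special import ndtr
im=np.mean([manip.read_camera("top")["pixels"].astype(float) for _ in range(3)],0);np.save("top_q3.npy",im)
S=lambda t,s:ndtr(t/s)
def fit(G,last):
    v=G[157:161,320:last+1].mean(0);x=np.arange(320,last+1)
    f=lambda p:p[2]+(p[3]-p[2])*S(p[0]-x,p[5])+(p[4]-p[2])*S(x-p[1],p[5])-v
    s=least_squares(f,[325.6,328,57,215,158,.8]);
    f2=lambda p:57+158*S(p[0]-x,.85)+(p[2]-57)*S(x-p[1],.85)-v
    t=least_squares(f2,[325.6,328,158]);return np.round(s.x,2),round(s.x[1]-s.x[0],2),np.abs(s.fun).max().round(1),np.round(t.x,2),round(t.x[1]-t.x[0],2)
for n,l in(("top_closed",335),("top_q1",332),("top_q3",330)):print(n,*fit(np.load(n+".npy").mean(2),l))
```

```text
top_closed [325.63 331.5   58.93 209.65 134.12   0.86] 5.87 10.7 [325.6  331.46 133.92] 5.86
top_q1 [325.71 329.53  50.15 215.68 158.15   0.99] 3.81 2.1 [325.66 329.61 156.66] 3.95
top_q3 [ 3.26550e+02  3.26690e+02 -1.88396e+03  2.15440e+02  1.57580e+02
  1.10000e+00] 0.13 1.6 [325.63 327.77 156.76] 2.15
```

>>> apply_moves:
  commands:
    - [-0.08,0,-0.1,0,0,0,1]
    - [0,0,0,0,0,0,1]
    - [0,0,0,0,0,0,0.7]
    - [0,0,0,0,0,0,0.6]
    - [0,0,0,0,0,0,0.6]
    - [0,0,0,0,0,0,0.6]
    - [0,0,-1,0,0,0,0.6]
    - [0,0,-2,0,0,0,0.6]

```text
time: 82.45
position: [0.6002, -0.2155, 0.1225]
orientation: [[0.976, -0.22, -0.004], [-0.22, -0.976, 0.002], [-0.004, -0.001, -1.0]]
wrist_force: [0.8, 0.8, 0.5]
width: 0.0342
```

>>> apply_moves:
  commands:
    - [0,0,-3,0,0,0,0.6]
    - [0,0,-4,0,0,0,0.6]
    - [-2,0,0,0,0,0,0.6]
    - [-3,0,0,0,0,0,0.6]
    - [-3,0,0,0,0,0,0.6]
    - [-3,0,0,0,0,0,0.6]
    - [-3,0,0,0,0,0,0.6]
    - [-1,0,0,0,0,0,0.6]

```text
time: 83.25
position: [0.4532, -0.1825, 0.1944]
orientation: [[0.975, -0.22, -0.001], [-0.22, -0.975, 0.0], [-0.001, -0.0, -1.0]]
wrist_force: [-0.5, -0.4, 0.5]
width: 0.0341
```

```bash
python3 look.py
python3 - <<'E'
from fit import *
P=[manip.read_camera("top") for _ in range(3)];p=P[0];q=manip.read_camera("side")
im=np.mean([x["pixels"].astype(float) for x in P],0);g=im.mean(2)
for r in range(157,162):print(r,g[r,322:336].astype(int))
a=cv2.resize(im[140:190,300:360].astype(np.uint8),(420,350),interpolation=cv2.INTER_CUBIC)
b=cv2.resize(p["pixels"],(467,350),interpolation=cv2.INTER_AREA)[:,:380]
cv2.imwrite("pics/fin.png",np.hstack([a,b]))
for l,z in(("cam_knob",.105),("handle",.05)):
  for c in(p,q):print(l,[(round(t["p"],2),np.round(atz(c,t["position"],z)[:2],4)) for t in manip.tip_of(l,c)][:1])
E
```

```text
83.25 [ 0.4532 -0.1825  0.1944] yaw -12.7
adapter1
  side []
  top []
battery1
  side []
  top []
powerbank1
   0.61 [ 413.6 -414.5] [46.5 83.8] 87.3 [388.5, 239.7, 406.6, 268.8]
   0.55 [653.7 -68.2] [ 60.7 285.6] 3.3 [232.9, 154.9, 328.6, 177.4]
  side [(0.59, array([ 0.416, -0.33 ])), (0.56, array([ 0.413, -0.417])), (0.37, array([ 0.358, -0.197]))]
  top [(0.57, array([ 0.414, -0.424])), (0.36, array([ 0.407, -0.341]))]
mouse [array([0.451, 0.273])]
87
157 [211 211 204 170 107  78 114 146 155 154 148 127 103 111]
158 [210 211 204 170 108  80 116 148 156 154 148 129 110 123]
159 [210 211 205 173 113  83 116 148 156 155 148 130 116 130]
160 [211 212 206 175 117  84 114 146 156 155 149 131 119 133]
161 [203 203 197 169 114  80 107 141 154 156 150 132 123 137]
cam_knob [(0.64, array([ 0.6043, -0.2166]))]
cam_knob [(0.68, array([ 0.5916, -0.2009]))]
handle [(0.74, array([ 0.6189, -0.0515]))]
handle [(0.72, array([ 0.6302, -0.0478]))]
```

View pics/fin.png

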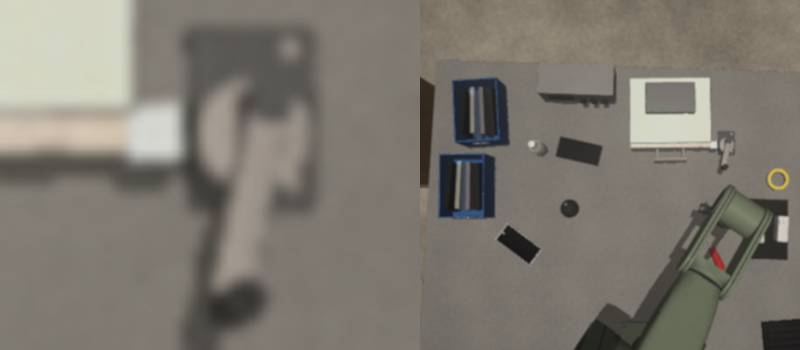

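The rim has not moved since I let go, the drawer is flush and the bench is clear of adapters and batteries. I'm handing in.

```bash
python3 -c "
from cell import manip
print(manip.hand_in())"
```

```text
the job is handed in; nothing more can be done
None
```

I handed the job in at about 84 s of the 210 s allowed. The power banks are on the mat, the drawer is loaded and home, and the cam lever is turned. I could only estimate how far the rubber buffer is pressed.

- **Power banks:** both stand on the mat at about (0.41, -0.34) and (0.41, -0.42). A late camera check still found them there.
- **Drawer contents:** all three adapters are in the left bay and both batteries lie flat in the right bay. One battery was knocked aside during the run, so I measured its position again and then picked it up.
- **Drawer home:** I pushed it by the handle until the force rose to about 12 N with no further movement. The picture shows the panel flush with the unit.
- **Cam lever:** I turned it clockwise to about 0.83 rad. The rim did not move when I let go of the knob.
- **Buffer press:** it should be about 3 mm. My readings disagree: the narrow strip between the buffer housing and the cam rim gave 2.7 mm, and the knob-arc calculation gave 3.1 to 3.6 mm. All are well short of the 8 mm bottom. I could not measure the press by force, because lever friction hides it.
- **Rest of the bench:** no adapter or battery is left on the bench. The mouse is where it started, and the other things looked untouched in the last picture. I did not measure those others.

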